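Load a spice jar through a sprung gate

ROBOT

A 6-joint arm with a two-finger parallel gripper is mounted at the origin on a cart in front of the work surface, level with it; the furniture and walls round the work are solid. World frame = base frame: x ahead of the robot, y to its left, z up, the work surface at z = 0. Lengths are in m, angles in rad, forces in N, time in s.
With the tool pointing down it reaches from about 0.375 to 0.9 m from the base axis. Payload 3.1 kg.
Tool frame: the origin (TCP) lies where the fingers leave the gripper's body, on its centre line; the fingertips stand 70 mm ahead of it and the grasp point (between the pads) lies 51 mm ahead of it (robot.tip_reach is the distance from the TCP to the fingertips, in m); z points along the fingers, y is the line along which they close (so a half turn about z gives the same grasp; the last joint's range is limited). The gripper opens to 87 mm and grips with 3 to 60 N. Pads are 19 mm wide; open, the fingers measure 117 mm over their backs; the gripper's body (75 mm by 190 mm) begins 51 mm behind the grasp point.
Start: joints at [-0.178, 0.527, 1.433, -0, 1.181, -0.178], TCP at [0.625, 0, 0.292] pointing down, gripper open.
Joint ranges: [-3.08, 3.08], [-0.75, 2.2], [0.22, 2.44], [-1.43, 4.57], [0, 2.65], [-2.85, 2.85]. Speed limits (rad/s): [2.79, 2.79, 3.14, 3.14, 3.14, 3.14].

INTERFACE

Orientations are given as a unit quaternion [x, y, z, w].
In Python, from rig import robot gives the robot as it stands.
- The arm moves only by the tool carry_out, never from a script. Its argument "rows" is a list that holds one entry, the list of rows, each a list of 6 numbers: the shift along the tool's x, y, z in mm, then the turn, a rotation vector about the tool's x, y, z in units of 8 degrees (1.0 is 8 degrees). A call has 1 to 20 rows; each row is the pose to reach, as a shift and turn from the pose commanded when the call began, along the tool's axes at that moment; what a row does not reach only later rows make up. A row lasts 1/10 s, in which the tool goes at most 50 mm and 8.59 degrees, less where a joint would pass 70% of its speed; a pose out of reach is approached as far as the arm can. A call with a gripper value outside its range is refused whole. "fingers" is the opening, from 0 (shut) to 1 (fully open), set as the call begins (left out, the last holds). The fingers move at their own pace and stop on an object; "grip_force" is the grip in N (left out, the last holds). Time passes only in rows, so rows that repeat a pose let the fingers close. It gives the time, the measured TCP pose, the force and the opening at its end, in the units of the state.
- robot.get_obs(): the state, without advancing time (a new reading comes with each control period).
- robot.camera(name): name is "scene" or "side" or "wrist"; returns a dict with "color" (384x512x3 uint8, red, green, blue), "depth" (384x512 float32, m along the optical axis (not along the pixel's ray), 0 where there is no reading), "K" (3x3 intrinsics, pixels), "camera_from_world" (4x4, takes a point from world to camera coordinates). Camera axes: x right, y down, z forward; pixel columns grow to the right and rows downward; lengths in m; the calibration is good to about 2 mm. A picture is of the moment at which its call begins.
- robot.hand_in(): hands the job in, once; it reports no verdict.
The state is a dict: "time": time; "q": joint angles; "joint_velocities": joint speeds; "joint_torque": joint torques, N m; "position": TCP position; "tool_rot": TCP orientation; "ft_force": force on the tool from outside, world axes, zero at the start; "moment": the same for the moment, N m; "grip_width": finger opening in m.
Only numpy, scipy, OpenCV 4.12 (cv2) and the standard library are available. Lean on these libraries where they do the work, as an engineer would, in place of code of your own. Each camera call takes 0.05 s, during which the arm holds its last target. There are 200 camera calls.

TASK

Put the slim, dark-lidded spice jar that stands among the shakers into the spice rack: push it upright through the rack's sprung gate and on along the lane, so that it drives the jar already inside back against the sprung stop at the end. Keep it pressed there for about a second with some 10 N, so that the stop's spring gives a little but never bottoms, then let go so that both jars stand upright in a row with the gate shut behind them. Leave the salt and pepper shakers where they are.

Things in the scene. Friction and masses are not known exactly. Their poses are not given: they have to be found in the camera images.
- jar_new: The spice jar to load: slim round glass jar with dark screw lid and label, 45 mm diameter, 105 mm tall, about 0.11 kg; stands on the range among the two shakers. Lid from 84 to 105 mm height. Held loosely or high up it pivots between the fingers when pushed at the foot: grip firmly about 70 mm up. Origin: centre of the underside; z is the jar's axis, up.
- jar_old: Spice jar with red screw lid, 46 mm diameter, 96 mm tall, about 0.11 kg, loose, already standing in the rack's lane. Origin: centre of the underside; z up.
- rack: Fixed single-lane spice rack, aluminium, open on top, 235 mm long, 69 wide. Origin: middle of the lane's mouth, on the underside (at range-top height); x points into the lane, y left, z up. Lane floor at z = 6 mm; lane 60 mm wide inside (y -30 to 30), wall tops 36 mm above the range; a low ramp and flared lead-ins reach x = -25 mm. Pushing the loose jar along the lane takes only about 1 N.
- lane_end (a point): Far end of the lane floor, 235 mm in from the mouth. Before it is a clamped stop, its place not known: the face of its rubber-faced sprung plate (44 mm wide, 10 to 76 mm above the range) is 150 to 188 mm from the mouth. Its damped spring begins to give at 2 N, adds 1.8 N per mm and bottoms hard after 10 mm (20 N). The jars should press on each other with over 5 N there, never over 20 N.
- mouth (a point): Middle of the lane's mouth, on the lane floor (6 mm above the range top).
- gate (a joint): Spring-return gate, a grey plate 53 mm wide, 10 to 34 mm above the range top, on an upright pin at the left (+y) end of the mouth. 0 = shut across the mouth; grows (rad) as it swings into the lane, to 1.55 along the left wall; cannot swing outward. Spring: 0.05 N m shut, 0.125 N m wide open. It shuts by itself once a jar's axis is over 75 mm inside the mouth.
- salt: Salt shaker, plain metal top and glass body, 44 mm diameter, 90 mm tall, loose. Origin: centre of the underside. Leave alone.
- pepper: Pepper shaker, like the salt shaker, 44 mm diameter, 90 mm tall, loose. Origin: centre of the underside. Leave alone.
Not all that is in view belongs to the job. What is shaped like the jar_old but yellow is not meant.

How it is judged:
By the outcome, as a careful person would: the job done as asked, in the order asked, and still so for the second after the job is handed in, with the robot touching nothing.
It also fails if it takes over 64 s, if anything falls off the work surface, if the arm or the gripper's body presses on something with over 40 N, if the wrist force passes 120 N, or if a joint passes its speed limit or range.

## Working session

There is one attempt and no reset: what is moved stays moved. The work goes in short steps, Python scripts to look and compute and a tool call to move; the robot and the scene stay as the last step left them, time stands still between calls to the robot, and variables do not carry over. Pictures are saved under pics/ and viewed, on a budget of 10 in all, crops included, one or two more only if the job needs it, and the job is handed in when it is done.

Besides the shell and the picture viewer there is one more tool, called after "Call:" as a command line: name --argument value ..., lists and objects as JSON in quotes. carry_out: Moves the arm, as the interface text tells. Its arguments: {"type":"object","properties":{"rows":{"type":"array"},"fingers":{"type":"number"},"grip_force":{"type":"number"}},"required":["rows"]}

```bash
mkdir -p pics; ls
cat > h.py <<'E'
import numpy as np, cv2
from rig import robot
def snap(n,f):
    c=robot.camera(n); cv2.imwrite(f'pics/{f}.png',c['color'][:,:,::-1]); np.savez(f'pics/{f}.npz',**c); return c
def pts(c):
    K=c['K'];d=c['depth'];v,u=np.mgrid[:d.shape[0],:d.shape[1]]
    p=np.stack([(u-K[0,2])/K[0,0]*d,(v-K[1,2])/K[1,1]*d,d],-1)
    T=np.linalg.inv(c['camera_from_world']); w=p@T[:3,:3].T+T[:3,3]; w[d==0]=np.nan; return w
def ray(c,u,v,z):
    T=np.linalg.inv(c['camera_from_world']); r=T[:3,:3]@np.linalg.solve(c['K'],[u,v,1]); o=T[:3,3]; return o+r*(z-o[2])/r[2]
E
python3 - <<'E'
from h import *
a=snap('scene','s0');b=snap('side','d0')
cv2.imwrite('pics/both.png',cv2.resize(np.vstack([a['color'],b['color']])[:,:,::-1],None,fx=.78,fy=.78))
for c in(a,b):
    T=np.linalg.inv(c['camera_from_world']);print(T.round(3),c['K'][0])
print(robot.get_obs())
E
```

```text
pics
[[ 0.602 -0.451  0.658 -0.023]
 [-0.798 -0.325  0.507 -0.46 ]
 [-0.015 -0.831 -0.556  0.56 ]
 [ 0.     0.     0.     1.   ]] [389.59924593   0.         258.09906408]
[[-0.868 -0.288  0.404  0.198]
 [-0.496  0.462 -0.735  0.698]
 [ 0.025 -0.839 -0.544  0.581]
 [ 0.     0.     0.     1.   ]] [425.69263729   0.         251.79173113]
{'time': 0.1, 'q': array([-1.78544277e-01,  5.28401760e-01,  1.43377114e+00, -3.13516960e-05,
        1.18140110e+00, -1.78524353e-01]), 'joint_velocities': array([ 0.00188847, -0.00255867, -0.00431202, -0.00051428, -0.00050231,
        0.00126814]), 'joint_torque': array([-3.02360622e-04, -4.40987206e+01, -1.77151054e+01,  6.34850166e-02,
        5.34114777e-02, -3.85449334e-05]), 'position': array([6.24475090e-01, 8.95702195e-05, 2.91352770e-01]), 'tool_rot': array([ 7.07109260e-01,  7.07103608e-01, -5.76883755e-04, -8.05512963e-04]), 'ft_force': array([-0.21047781, -0.449122  ,  0.54815364]), 'moment': array([-0.01332012,  0.02623985, -0.03735903]), 'grip_width': 0.08677182981972059}
```

View pics/both.png

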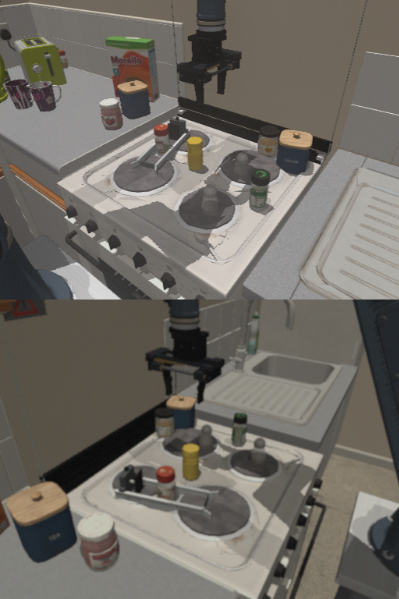

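The overview shows the rack at left in the scene view (about 160,150) and the range. The slim dark-lidded jar candidate is at (260,190), and two grey-topped items, probably the shakers, are at (240,165) and (210,200). A yellow jar at (195,155) is the decoy. Next I'll take enlarged crops.

Run:
```python
import cv2,numpy as np
a=cv2.imread('pics/s0.png')[140:310,160:360];b=cv2.imread('pics/d0.png')[130:310,130:370]
a=cv2.resize(a,(400*1,340),interpolation=3);b=cv2.resize(b,(400,300),interpolation=3)
a=cv2.resize(cv2.imread('pics/s0.png')[130:310,140:380],(800,600),interpolation=3);cv2.imwrite('pics/ca.png',a)
b=cv2.resize(cv2.imread('pics/d0.png')[120:300,130:370],(800,600),interpolation=3);cv2.imwrite('pics/cb.png',b)
```

```text
(no output)
```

View pics/ca.png

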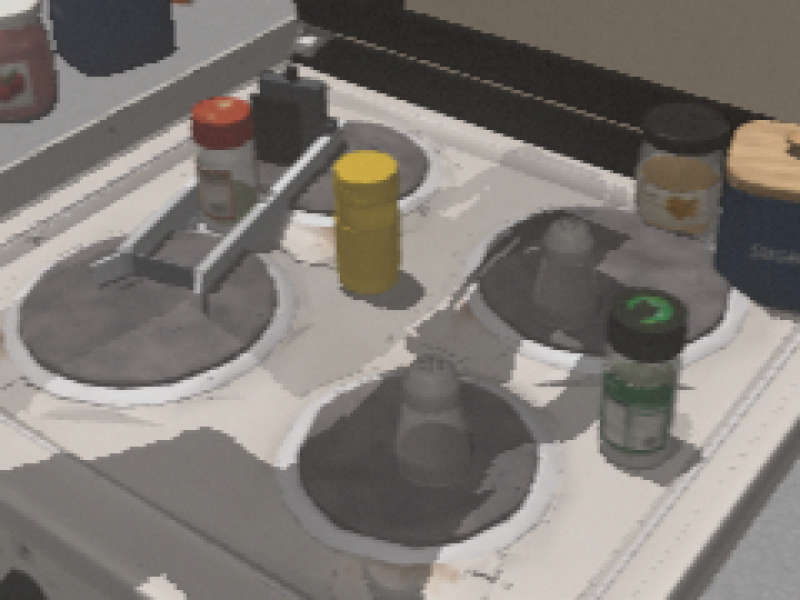

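View pics/cb.png

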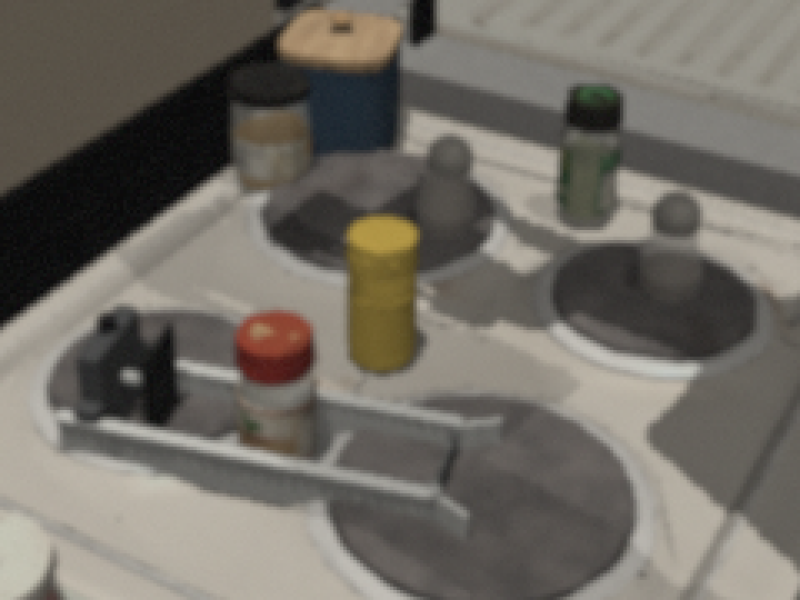

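Candidates with a dark lid, in scene pixels: the slim jar with the green label at (333,244), and the wide jar by the tin at (345,180). The first fits, since it is slim, labelled and stands among the two shakers at (309,207) and (270,258). The wide one doesn't. The crop confirms this. The red-lidded jar_old is in the rack lane at (208,180), and the rack mouth with its gate is at about (190,211).

Run:
```python
from h import *
for n in('s0','d0'):
    c=dict(np.load(f'pics/{n}.npz')); w=pts(c); z=w[...,2]
    print(n)
    # height map clusters above 50mm, in work area
    m=((z>.05)&(z<.125)&(w[...,0]>.35)&(w[...,0]<.9)&(abs(w[...,1])<.35)).astype(np.uint8)
    k,l,st,ce=cv2.connectedComponentsWithStats(m)
    for i in range(1,k):
        if st[i,4]<60: continue
        p=w[l==i]; top=p[p[:,2]>np.percentile(p[:,2],97)-.006]
        (e,r)=cv2.minEnclosingCircle((top[:,:2]*1000).astype(np.float32))
        print(ce[i].round(),st[i,4],'ztop',np.percentile(p[:,2],97).round(3),'topc',np.round(e),'r',round(r,1),'col',c['color'][l==i].mean(0).round())
    # rack walls
    x0=(slice(175,290),slice(140,290)) if n=='d0' else (slice(150,225),slice(165,250))
    q=w[x0].reshape(-1,3); 
    q=q[(q[:,2]>.030)&(q[:,2]<.041)]
    print(len(q)); H,xe,ye=np.histogram2d(q[:,0],q[:,1],bins=[np.arange(.35,.85,.01),np.arange(-.1,.4,.01)])
    I=np.argwhere(H>0)
    i0,j0=I.min(0);i1,j1=I.max(0)
    print(xe[i0],ye[j0]);
    for r in H[i0:i1+1,j0:j1+1].astype(int): print(' '.join('%2d'%v if v else ' .' for v in r))
```

```text
s0
[354. 163.] 6228 ztop 0.119 topc [894.  -1.] r 349.1 col [93. 85. 76.]
[215. 167.] 812 ztop 0.105 topc [577. 161.] r 23.3 col [94. 76. 71.]
[250. 188.] 485 ztop 0.099 topc [583.  29.] r 23.4 col [139. 119.  61.]
[310. 206.] 305 ztop 0.09 topc [ 611. -118.] r 14.6 col [94. 90. 87.]
[333. 234.] 774 ztop 0.107 topc [ 541. -212.] r 23.5 col [71. 75. 66.]
[269. 249.] 415 ztop 0.09 topc [ 441. -128.] r 14.7 col [100.  97.  94.]
983
0.44000000000000006 0.00999999999999994
 .  .  .  .  .  .  .  .  .  .  .  .  .  .  .  6  .  .  .  .  .  .  .  .  .  .  .  .  .  .  .  .  .  .  .  .  .  .
 .  .  .  .  .  .  .  .  .  .  .  .  .  .  .  8  1  .  .  .  .  .  .  .  .  .  .  .  .  .  .  .  .  .  .  .  .  .
 .  .  .  .  .  .  .  8  .  .  .  .  .  .  3 15  .  .  .  .  .  .  .  .  .  .  .  .  .  .  .  .  .  .  .  .  .  .
 .  .  .  .  .  .  .  .  5  1  1  7  9  7 10 13  2  .  .  .  .  .  .  .  .  .  .  .  .  .  .  .  .  .  .  .  .  .
 .  .  .  .  .  .  .  .  3 10 10  1  .  .  .  6  3  .  .  .  .  .  .  .  .  .  .  .  .  .  .  .  .  .  .  .  .  .
 .  .  .  .  .  .  .  .  2  9  .  .  .  .  .  4  6  .  . 
[... 6608 characters left out ...]
.  .  .
 .  .  .  .  .  .  .  .  .  .  .  .  .  .  .  .  .  .  .  .  .  .  .  .  .  .  .  .  .  .  .  .  .
 .  .  .  .  .  .  .  .  .  .  .  .  .  .  .  .  .  .  .  .  .  .  .  .  .  .  .  .  .  .  .  .  .
 .  .  .  .  .  .  .  .  .  .  .  .  .  .  .  .  .  .  .  .  .  .  .  .  .  .  .  .  .  .  .  .  .
 .  .  .  .  .  .  .  .  .  .  .  .  .  .  .  .  .  .  .  .  .  .  .  .  .  .  .  .  .  .  .  .  .
 .  .  .  .  .  .  .  .  .  .  .  .  .  .  .  .  .  .  .  .  .  .  .  .  .  .  .  .  .  .  .  .  .
 .  .  .  .  .  .  .  .  .  .  .  .  .  .  .  .  .  .  .  .  .  .  .  .  .  .  .  .  .  .  .  .  .
 .  .  .  .  .  .  .  .  .  .  3  2  1  2  2  2  2  2  1  .  .  .  .  .  .  .  .  .  .  .  .  .  .
```

Jar_new is at about (541,-211) mm with r 23 and top 0.106. Its height and size match the description. Now I'll fit the rack lines, gate and stop face.

```bash
python3 - <<'E'
from h import *
Q={}
for n in('s0','d0'):
    c=dict(np.load(f'pics/{n}.npz')); w=pts(c).reshape(-1,3); Q[n]=w
    q=w[(w[:,2]>.031)&(w[:,2]<.040)&(w[:,0]>.48)&(w[:,0]<.70)]*1000
    R=np.radians(13.5)
    L=[]
    for y0 in(105,165):
        s=q[abs(q[:,1]-(y0+.236*(q[:,0]-480)))<8]
        v=cv2.fitLine(s[:,:2].astype(np.float32),cv2.DIST_HUBER,0,.01,.01).ravel()
        print(n,len(s),'dir deg',np.degrees(np.arctan2(v[1],v[0])).round(2),'y at x=480',(v[3]+(480-v[2])*v[1]/v[0]).round(1),'at 600',(v[3]+(600-v[2])*v[1]/v[0]).round(1))
E
cat > rackf.py <<'E'
import numpy as np
A=np.radians(13.5);ux=np.array([np.cos(A),np.sin(A)]);uy=np.array([-ux[1],ux[0]])
E
python3 - <<'E'
from h import *; from rackf import *
o=np.array([480,135.])
for n in('s0','d0'):
    c=dict(np.load(f'pics/{n}.npz')); w=pts(c).reshape(-1,3)*1000
    p=np.stack([(w[:,:2]-o)@ux,(w[:,:2]-o)@uy,w[:,2]],1)
    g=p[(abs(p[:,0])<40)&(abs(p[:,1])<22)&(p[:,2]>14)&(p[:,2]<33)]
    print(n,'gate n',len(g),np.percentile(g[:,0],[5,25,50,75,95]).round(1))
    s=p[(p[:,0]>130)&(p[:,0]<260)&(abs(p[:,1])<20)&(p[:,2]>45)&(p[:,2]<95)]
    print('stop',len(s),np.percentile(s[:,0],[1,5,20,50,80,95]).round(1),np.histogram(s[:,0],bins=range(130,265,8)))
    print('old',(np.array([577,162])-o)@ux,(np.array([577,162])-o)@uy)
    for i in range(-40,240,20):
        t=p[(abs(p[:,0]-i)<10)&(p[:,2]>32)&(p[:,2]<40)]
        l=t[(t[:,1]>20)&(t[:,1]<50)];r=t[(t[:,1]<-20)&(t[:,1]>-50)]
        print(i,len(l),np.median(l[:,1]).round(1),len(r),np.median(r[:,1]).round(1))
    t=w[(abs(w[:,0]-540)<40)&(w[:,1]<-260)&(w[:,1]>-330)]
    print('counter z',np.percentile(t[:,2],[5,50,95,100]).round() if len(t) else None)
E
```

```text
s0 190 dir deg 13.64 y at x=480 100.3 at 600 129.4
s0 88 dir deg 14.55 y at x=480 166.4 at 600 197.6
d0 245 dir deg 13.7 y at x=480 103.4 at 600 132.7
d0 326 dir deg 13.37 y at x=480 168.9 at 600 197.4
s0 gate n 304 [-36.7 -22.3  -4.6  -1.4  34.3]
stop 284 [172.2 173.3 175.1 178.6 202.5 208.2] (array([  0,   0,   0,   0,   0, 140,  10,   0,  63,  61,  10,   0,   0,
         0,   0,   0]), array([130, 138, 146, 154, 162, 170, 178, 186, 194, 202, 210, 218, 226,
       234, 242, 250, 258]))
old 100.62290710268407 3.609787556714444
-40 0 nan 0 nan
-20 12 39.3 9 -41.6
0 32 29.7 26 -32.4
20 16 31.0 22 -34.4
40 18 31.7 18 -34.7
60 20 32.1 19 -34.2
80 18 32.6 19 -33.9
100 11 32.6 18 -33.8
120 0 nan 15 -34.2
140 0 nan 14 -34.3
160 0 nan 17 -33.8
180 2 21.3 14 -32.8
200 0 nan 17 -30.0
220 0 nan 7 -34.0
counter z [-34.   8.  35.  38.]
d0 gate n 348 [-35.2 -16.1  -0.3  22.5  35.8]
stop 374 [174.8 175.3 176.1 201.6 204.3 211.1] (array([  0,   0,   0,   0,   0, 124,   9,   7,  79, 129,  26,   0,   0,
         0,   0,   0]), array([130, 138, 146, 154, 162, 170, 178, 186, 194, 202, 210, 218, 226,
       234, 242, 250, 258]))
old 100.62290710268407 3.609787556714444
-40 0 nan 0 nan
-20 20 39.7 16 -39.0
0 43 33.4 36 -30.8
20 42 34.8 34 -31.1
40 41 35.3 35 -30.8
60 39 35.6 37 -29.8
80 51 33.0 33 -30.8
100 69 31.2 0 nan
120 46 34.5 0 nan
140 37 36.0 14 -30.9
160 37 36.0 32 -29.8
180 46 34.5 18 -30.5
200 42 36.4 0 nan
220 27 37.4 0 nan
counter z [-4. 16. 34. 36.]
  return _methods._mean(a, axis=axis, dtype=dtype,
  ret = ret.dtype.type(ret / rcount)
```

Call:
carry_out --rows '[[[-40, 15, 0, 0, 0, 1], [-85, -30, 0, 0, 0, 2], [-125, -50, 0, 0, 0, 3], [-165, -70, 0, 0, 0, 4], [-210, -83, 0, 0, 0, 5], [-210, -83, 0, 0, 0, 6], [-210, -83, 0, 0, 0, 7], [-210, -83, 0, 0, 0, 8], [-210, -83, 0, 0, 0, 9], [-210, -83, 0, 0, 0, 9.6], [-210, -83, 0, 0, 0, 9.6]]]' --fingers 1

```text
time: 1.2
position: [0.5417, -0.2099, 0.2918]
tool_rot: [0.993, 0.115, -0.0, -0.0]
ft_force: [-0.8, -0.1, 0.6]
grip_width: 0.087
```

Both views agree within 2–3 mm. The rack runs at 13.6° with its mouth centre at about (478,134.5), and the stop face is about 176 mm in, which is inside the given range. I'll descend onto the jar now.

Call:
carry_out --rows '[[[-1, 1, 30, 0, 0, 0], [-1, 1, 65, 0, 0, 0], [-1, 1, 100, 0, 0, 0], [-1, 1, 130, 0, 0, 0], [-1, 1, 150, 0, 0, 0], [-1, 1, 163, 0, 0, 0], [-1, 1, 170, 0, 0, 0], [-1, 1, 170, 0, 0, 0], [-1, 1, 170, 0, 0, 0]]]'

```text
time: 2.1
position: [0.5418, -0.2115, 0.123]
tool_rot: [0.993, 0.115, 0.001, 0.001]
ft_force: [-0.3, 0.3, 0.3]
grip_width: 0.0869
```

Call:
carry_out --rows '[[[0, 0, 0, 0, 0, 0], [0, 0, 0, 0, 0, 0], [0, 0, 0, 0, 0, 0], [0, 0, 0, 0, 0, 0], [0, 0, 0, 0, 0, 0], [0, 0, 0, 0, 0, 0], [0, 0, 0, 0, 0, 0], [0, 0, 0, 0, 0, 0], [0, 0, 0, 0, 0, 0], [0, 0, 0, 0, 0, 0]]]' --fingers 0.2 --grip_force 40

```text
time: 3.1
position: [0.5413, -0.2113, 0.1223]
tool_rot: [0.993, 0.115, 0.0, 0.0]
ft_force: [0.8, 0.0, 0.2]
grip_width: 0.044
```

Run:
```python
from h import *
c=snap('side','d1')
cv2.imwrite('pics/cd1.png',cv2.resize(c['color'][60:300,130:450,::-1],(640,480),interpolation=3))
```

```text
(no output)
```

View pics/cd1.png

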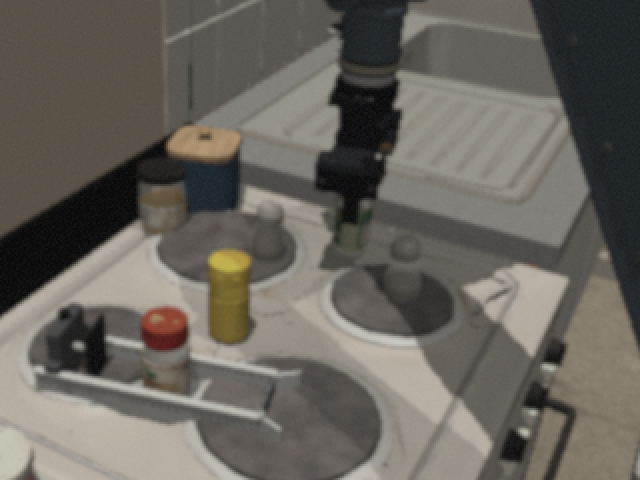

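The picture shows the gripper holding the jar at (350,230), with both shakers at (270,230) and (405,270) undisturbed. Next: lift, carry over to the front of the mouth, and lower.

Call:
carry_out --rows '[[[0, 0, -25, 0, 0, 0], [0, 0, -60, 0, 0, 0], [0, 0, -95, 0, 0, 0], [0, 0, -115, 0, 0, 0], [-4, -30, -118, 0, 0, 0], [-8, -65, -118, 0, 0, 0], [-12, -105, -118, 0, 0, 0], [-17, -145, -118, 0, 0, 0], [-21, -185, -118, 0, 0, 0], [-26, -225, -118, 0, 0, 0], [-31, -265, -118, 0, 0, 0], [-35, -300, -118, 0, 0, 0], [-38, -330, -118, 0, 0, -0.05], [-40, -349, -118, 0, 0, -0.05], [-40, -349, -118, 0, 0, -0.05], [-40, -349, -118, 0, 0, -0.05]]]'

```text
time: 4.75
position: [0.4225, 0.1196, 0.2402]
tool_rot: [0.993, 0.119, 0.0, 0.0]
ft_force: [1.2, 1.2, -1.7]
grip_width: 0.0442
```

Call:
carry_out --rows '[[[0, 0, 30, 0, 0, 0], [0, 0, 60, 0, 0, 0], [0, 0, 85, 0, 0, 0], [0, 0, 100, 0, 0, 0], [0, 0, 107, 0, 0, 0], [0, 0, 110, 0, 0, 0], [0, 0, 110, 0, 0, 0], [0, 0, 110, 0, 0, 0]]]'

```text
time: 5.55
position: [0.4232, 0.1193, 0.1309]
tool_rot: [0.993, 0.118, 0.001, 0.0]
ft_force: [-0.7, 0.2, -2.7]
grip_width: 0.0438
```

Run:
```python
from h import *; from rackf import *
c=snap('scene','s2');d=snap('side','d2')
cv2.imwrite('pics/c2.png',np.hstack([cv2.resize(x['color'][a:a+160,b:b+160,::-1],(400,400),interpolation=3) for x,a,b in((c,90,120),(d,150,150))]))
o=robot.get_obs(); p=o['position']*1000; print(p,o['ft_force'],(p[:2]-[480,135])@ux,(p[:2]-[480,135])@uy)
for x in(c,d):
  w=pts(x).reshape(-1,3)*1000
  near=w[(np.hypot(w[:,0]-p[0],w[:,1]-p[1])<35)&(w[:,2]>3)&(w[:,2]<45)]
  if len(near): print(len(near),near.min(0),near.max(0))
```

```text
[423.0851582  119.44360099 130.96108293] [-0.37043744 -0.8826883  -1.23478008] -58.97384941397353 -1.8400685166493016
388 [389.33139046  86.42072878  13.19158184] [457.60131129 151.4984223   44.93225624]
562 [388.30315133  87.8611608   11.41647189] [457.6827111  154.33214811  44.80619346]
```

View pics/c2.png

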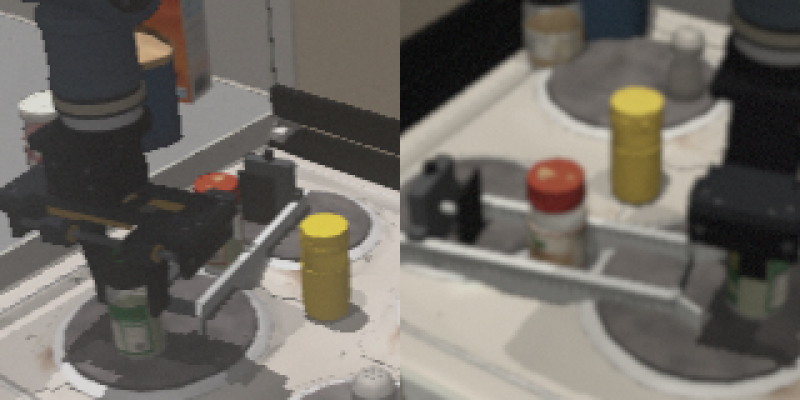

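The jar hangs upright in front of the mouth, at left image (135,320) and right image (755,285). Now I'll push through the gate.

Call:
carry_out --rows '[[[4, 0, 0, 0, 0, 0], [10, 0, 0, 0, 0, 0], [16, 0, 0, 0, 0, 0], [22, 0, 0, 0, 0, 0], [28, 0, 0, 0, 0, 0], [33, 0, 0, 0, 0, 0], [38, 0, 0, 0, 0, 0], [43, 0, 0, 0, 0, 0], [48, 0, 0, 0, 0, 0], [53, 0, 0, 0, 0, 0], [58, 0, 0, 0, 0, 0], [63, 0, 0, 0, 0, 0], [68, 0, 0, 0, 0, 0], [73, 0, 0, 0, 0, 0], [78, 0, 0, 0, 0, 0], [83, 0, 0, 0, 0, 0], [88, 0, 0, 0, 0, 0], [93, 0, 0, 0, 0, 0], [98, 0, 0, 0, 0, 0], [100, 0, 0, 0, 0, 0]]]'

```text
time: 7.65
position: [0.5206, 0.1431, 0.1303]
tool_rot: [0.993, 0.119, 0.0, 0.0]
ft_force: [-4.1, -2.0, -1.7]
grip_width: 0.0443
```

Run:
```python
from h import *; from rackf import *
c=snap('scene','s3');d=snap('side','d3')
cv2.imwrite('pics/c3.png',np.hstack([cv2.resize(x['color'][a:a+160,b:b+160,::-1],(400,400),interpolation=3) for x,a,b in((c,90,140),(d,150,120))]))
o=robot.get_obs(); p=o['position']*1000; f=o['ft_force'];print(p,f[:2]@ux,f[:2]@uy,f[2],o['moment'],(p[:2]-[480,135])@ux,(p[:2]-[480,135])@uy)
```

```text
[520.414208   142.96886549 130.37856379] -3.693787716572448 -2.6358446245354252 0.09449473177776985 [-0.60159876  0.70108427  0.08437327] 41.15785491843519 -1.6858243878833852
```

View pics/c3.png

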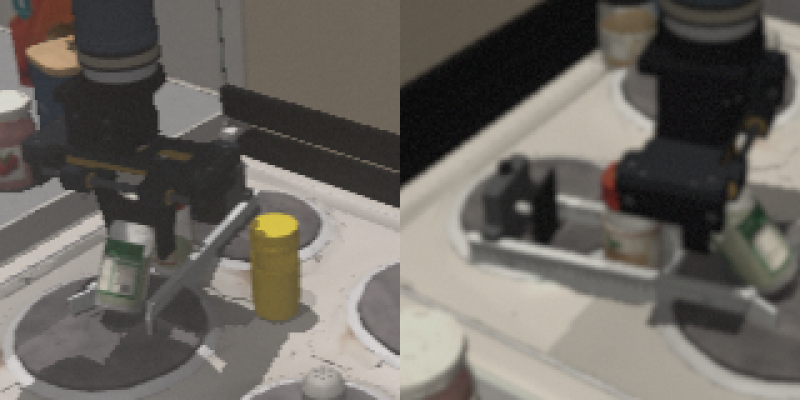

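The jar pivoted in the grip: its foot trails by about 30° (jar at left (120,275), right (755,240)). I'll raise it slightly, back out of the gate, then measure the tilt and set the jar down upright for a firmer, lower grip.

Call:
carry_out --rows '[[[0, 0, -5, 0, 0, 0], [-3, 0, -5, 0, 0, 0], [-10, 0, -5, 0, 0, 0], [-18, 0, -6, 0, 0, 0], [-26, 0, -6, 0, 0, 0], [-35, 0, -6, 0, 0, 0], [-45, 0, -6, 0, 0, 0], [-55, 0, -6, 0, 0, 0], [-65, 0, -6, 0, 0, 0], [-75, 0, -6, 0, 0, 0], [-85, 0, -8, 0, 0, 0], [-90, 0, -20, 0, 0, 0], [-90, 0, -50, 0, 0, 0], [-90, 0, -80, 0, 0, 0], [-90, 0, -110, 0, 0, 0], [-90, 0, -125, 0, 0, 0], [-90, 0, -125, 0, 0, 0]]]' --grip_force 60

```text
time: 9.45
position: [0.4336, 0.1219, 0.2581]
tool_rot: [0.993, 0.118, 0.004, 0.0]
ft_force: [0.0, 0.9, -2.1]
grip_width: 0.0438
```

Run:
```python
from h import *; from rackf import *
c=snap('scene','s4');d=snap('side','d4')
o=robot.get_obs(); p=o['position']*1000;print(p,o['ft_force'],o['grip_width'])
for n,x in(('s',c),('d',d)):
  w=pts(x); W=w*1000
  q=W.reshape(-1,3); r=np.stack([(q[:,:2]-p[:2])@ux,(q[:,:2]-p[:2])@uy,q[:,2]-p[2]],1)
  # jar body slices below the fingertips
  m=(abs(r[:,0])<90)&(abs(r[:,1])<30)&(r[:,2]<-72)&(r[:,2]>-135)
  for h in range(-135,-70,7):
    t=r[m&(abs(r[:,2]-h-3)<3.5)]
    if len(t)>5: print(n,h+3,len(t),'x',np.percentile(t[:,0],[2,50,98]).round(1),'y',np.percentile(t[:,1],[2,98]).round(1))
for f in('s0','d0'):
  w=pts(dict(np.load(f'pics/{f}.npz'))).reshape(-1,3)*1000
  for P in((500,-20),(423,119),(500,-40)):
    t=w[np.hypot(w[:,0]-P[0],w[:,1]-P[1])<28]; print(f,P,len(t),np.percentile(t[:,2],[2,50,98]).round(1))
cv2.imwrite('pics/c4.png',np.hstack([cv2.resize(x['color'][a:a+160,b:b+160,::-1],(400,400),interpolation=3) for x,a,b in((c,70,110),(d,110,170))]))
```

```text
[432.01941379 121.80595838 255.63162827] [-0.4738997  -0.88629269 -0.27131215] 0.04363026360149071
s -97 36 x [-63.1 -52.  -35.9] y [-23.9  -2. ]
s -90 84 x [-67.3 -59.6 -28.1] y [-23.1  16.8]
s -83 95 x [-64.9 -57.8 -28.4] y [-23.3  11.8]
s -76 100 x [-61.8 -54.8 -22.2] y [-23.2  13.4]
s -69 8 x [-57.3 -54.5 -45.6] y [-20.   -1.5]
d -111 9 x [-43.2 -37.9 -32.2] y [10.7 19.6]
d -104 36 x [-53.7 -42.2 -27.4] y [12.7 22.1]
d -97 79 x [-65.2 -45.6 -23. ] y [ 9.2 22.7]
d -90 109 x [-67.  -49.5 -22.2] y [-2.5 22.9]
d -83 116 x [-63.4 -44.8 -14.5] y [-3.4 23.2]
d -76 123 x [-59.8 -41.7 -10.9] y [-4.1 23.1]
d -69 8 x [-56.4 -42.6 -11.1] y [-0.4 21.7]
s0 (500, -20) 251 [-3.8 -1.6  6. ]
s0 (423, 119) 283 [13.7 16.6 18.8]
s0 (500, -40) 177 [-3.5 -1.  16.9]
d0 (500, -20) 327 [-4.5 -2.   8. ]
d0 (423, 119) 454 [12.8 15.7 18.3]
d0 (500, -40) 350 [-4.   2.2 15.9]
```

View pics/c4.png

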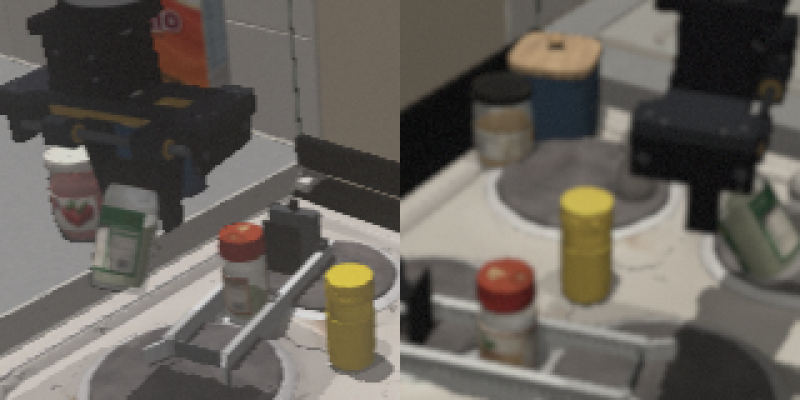

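Out of the gate, the jar is tilted even more, with its foot trailing toward the robot (left (125,240), right (760,225)). jar_old and the gate are unharmed. I'll fit the tilt with the axis through the grasp point.

```bash
cat > tilt.py <<'E'
from h import *; from scipy.optimize import minimize_scalar
from scipy.spatial.transform import Rotation as Rn
def tilt(cs,lo=-75,hi=-51-20):
    o=robot.get_obs(); p=o['position']*1000; M=Rn.from_quat(o['tool_rot']).as_matrix(); out=[]
    for x in cs:
        q=pts(x).reshape(-1,3)*1000; r=(q-p)@M   # tool coordinates
        t=r[(abs(r[:,0])<90)&(abs(r[:,1])<27)&(r[:,2]>73)&(r[:,2]<140)]
        def f(a):
            d=np.array([-np.sin(a),0,np.cos(a)]); v=t-[0,0,51]; l=v@d
            m=np.linalg.norm(v-np.outer(l,d),axis=1)-22.5
            return np.mean(np.minimum(abs(m),8))
        A=np.radians(np.arange(-60,80,1)); F=[f(a) for a in A]; i=np.argmin(F); out.append((round(np.degrees(A[i]),1),round(F[i],2),len(t)))
    return out
E
python3 - <<'E'
from tilt import *
print(tilt([dict(np.load(f'pics/{n}.npz')) for n in('s4','d4')]))
E
```

```text
[(np.float64(45.0), np.float64(1.61), 312), (np.float64(45.0), np.float64(1.55), 461)]
```

Both views give 45°. I'll tilt the tool 45° so the jar is upright, over free counter at about (495,12), before lowering.

Call:
carry_out --rows '[[[0, 12, 0, 0, 0.7, 0], [0, 30, 0, 0, 1.4, 0], [0, 48, 5, 0, 2.1, 0], [0, 66, 15, 0, 2.8, 0], [0, 84, 25, 0, 3.5, 0], [0, 100, 35, 0, 4.2, 0], [0, 112, 45, 0, 4.9, 0], [-1, 122, 55, 0, 5.6, 0], [-1, 122, 55, 0, 5.6, 0], [-1, 122, 55, 0, 5.6, 0]]]'

```text
time: 10.55
position: [0.4537, 0.0352, 0.2081]
tool_rot: [0.948, 0.127, 0.28, -0.086]
ft_force: [-0.1, -0.6, -1.9]
grip_width: 0.044
```

Run:
```python
from tilt import *
c=snap('scene','s5');d=snap('side','d5'); print(tilt([c,d]))
o=robot.get_obs(); p=o['position']*1000; M=Rn.from_quat(o['tool_rot']).as_matrix(); print(p,o['q'].round(2)); g=p+51*M[:,2]; print('grasp',g, 'toolz',M[:,2])
for x in(c,d):
  w=pts(x).reshape(-1,3)*1000; t=w[(np.hypot(w[:,0]-g[0],w[:,1]-g[1])<28)&(w[:,2]<g[2]-22)&(w[:,2]>50)]
  for h in range(80,150,8):
    s=t[abs(t[:,2]-h)<4]
    if len(s)>8: print(h,len(s),np.percentile(s[:,0],[2,98]).round(),np.percentile(s[:,1],[2,98]).round())
```

```text
[(np.float64(45.0), np.float64(1.54), 216), (np.float64(46.0), np.float64(2.0), 387)]
[453.18917766  34.61170709 207.30155376] [-0.4   0.44  2.26  1.53  0.43 -0.52]
grasp [478.96221606  46.54747524 164.94251777] toolz [ 0.50535369  0.23403467 -0.83056933]
96 19 [457. 477.] [26. 32.]
104 17 [457. 476.] [25. 30.]
112 12 [461. 476.] [25. 28.]
120 13 [462. 478.] [24. 29.]
128 14 [460. 478.] [24. 28.]
136 14 [464. 479.] [23. 28.]
96 26 [462. 483.] [62. 71.]
104 29 [463. 484.] [61. 71.]
112 39 [458. 486.] [59. 69.]
120 39 [460. 483.] [61. 70.]
128 42 [458. 484.] [61. 69.]
136 42 [458. 484.] [61. 68.]
144 10 [462. 471.] [62. 68.]
```

The arm is short of room that close to the base, with q3 near its limit. I'll compute the shift and turn to a farther set-down at (545,-35), which is free.

```bash
cat > go.py <<'E'
from h import *; from scipy.spatial.transform import Rotation as Rn
def go(grasp,th,head=13.5):
    """shift (mm) and turn (8 deg) to put grasp point at grasp, tool tilted th deg forward along heading"""
    o=robot.get_obs(); p=o['position']*1000; M=Rn.from_quat(o['tool_rot'])
    h=np.radians(head); X=np.array([np.cos(h),np.sin(h),0]); Z0=np.array([0,0,-1.]); Y=np.cross(Z0,X)
    a=np.radians(th); Z=np.sin(a)*X+np.cos(a)*Z0; Xt=np.cross(Y,Z)
    T=Rn.from_matrix(np.stack([Xt,Y,Z],1)); t=np.array(grasp)-51*Z
    r=(M.inv()*T).as_rotvec(); return (M.inv().apply(t-p)).round(1),(np.degrees(r)/8).round(2)
E
python3 - <<'E'
from go import *
print(go([545,-35,165],45)); print(go([545,-35,165],0))
E
```

```text
(array([28. , 91.2, 15.6]), array([-0.78,  1.46, -0.12]))
(array([66.4, 91.8, 22.9]), array([-0.78, -4.16,  0.19]))
```

Call:
carry_out --rows '[[[5, 15, 3, 0, 0, 0], [12, 35, 6, 0, 0, 0], [20, 60, 10, 0, 0.3, 0], [28, 80, 15, -0.3, 0.6, 0], [28, 91, 15.6, -0.5, 0.9, 0], [28, 91, 15.6, -0.78, 1.2, -0.1], [28, 91, 15.6, -0.78, 1.46, -0.12], [28, 91, 15.6, -0.78, 1.46, -0.12], [28, 91, 15.6, -0.78, 1.46, -0.12], [28, 91, 15.6, -0.78, 1.46, -0.12], [28, 91, 15.6, -0.78, 1.46, -0.12], [28, 91, 15.6, -0.78, 1.46, -0.12]]]'

```text
time: 11.85
position: [0.5116, -0.042, 0.2039]
tool_rot: [0.916, 0.111, 0.383, -0.045]
ft_force: [0.0, 0.1, -0.9]
grip_width: 0.0435
```

Run:
```python
from go import *; from tilt import *
o=robot.get_obs();print(o['q'].round(2),o['joint_velocities'].round(2)); M=Rn.from_quat(o['tool_rot']).as_matrix();print('grasp',o['position']*1000+51*M[:,2])
print(go([545,-35,165],45)); print(go([545,-35,73],45))
c=snap('scene','s6');d=snap('side','d6'); print(tilt([c,d]))
```

```text
[-0.54  0.55  2.23  1.98  0.58 -1.09] [-0.   -0.    0.    0.01  0.   -0.01]
grasp [546.88259232 -33.47994127 168.02509809]
(array([-3.4,  1. ,  0.6]), array([-0.  , -0.04,  0.04]))
(array([-68.8,   0.7,  65.3]), array([-0.  , -0.04,  0.04]))
[(np.float64(45.0), np.float64(1.42), 181), (np.float64(46.0), np.float64(1.65), 297)]
```

Call:
carry_out --rows '[[[-15, 0, 14, 0, 0, 0], [-30, 0, 28, 0, 0, 0], [-45, 0, 42, 0, 0, 0], [-57, 0, 54, 0, 0, 0], [-64, 0, 61, 0, 0, 0], [-68, 1, 65, 0, 0, 0], [-69, 1, 65.5, 0, 0, 0], [-69, 1, 65.5, 0, 0, 0], [-69, 1, 65.5, 0, 0, 0]]]'

```text
time: 12.85
position: [0.5137, -0.0432, 0.1149]
tool_rot: [0.912, 0.111, 0.393, -0.044]
ft_force: [-1.7, 2.5, 30.4]
grip_width: 0.0438
```

Run:
```python
from go import *
o=robot.get_obs();print(o['q'].round(2),o['ft_force'].round(1)); M=Rn.from_quat(o['tool_rot']).as_matrix();print('grasp',o['position']*1000+51*M[:,2],o['position'])
print(go([545,-35,71.5],45)); 
d=snap('side','d7');c=snap('scene','s7')
cv2.imwrite('pics/c7.png',np.hstack([cv2.resize(x['color'][a:a+160,b:b+160,::-1],(400,400),interpolation=3) for x,a,b in((c,100,190),(d,90,190))]))
```

```text
[-0.55  0.82  2.26  2.32  0.77 -1.52] [-1.7  2.5 30.4]
grasp [549.76687096 -34.59329347  79.83820651] [ 0.51370102 -0.04318784  0.11485804]
(array([-7.9, -0.7,  2.3]), array([ 0.01, -0.2 ,  0.06]))
```

View pics/c7.png

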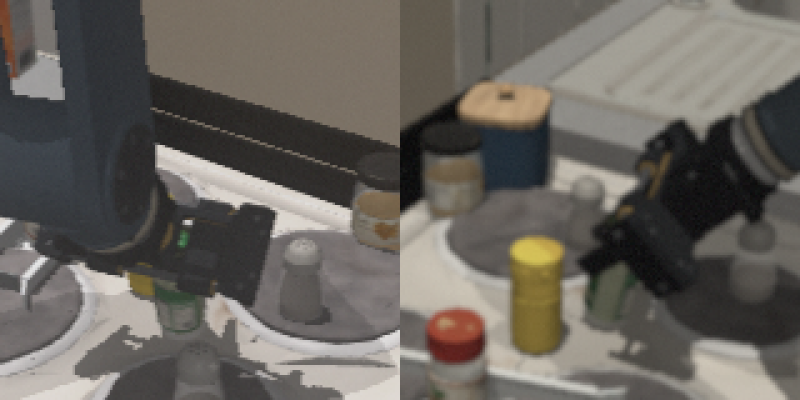

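The jar looks upright at left (180,310), but contact came 8 mm earlier than expected, with 30 N upward. I'll check where the foot of the jar is relative to the grasp from the saved clouds.

Run:
```python
from h import *
for f,g in(('s6',(546.9,-33.5,168)),('d6',(546.9,-33.5,168)),('s7',(549.8,-34.6,79.8)),('d7',(549.8,-34.6,79.8))):
  w=pts(dict(np.load(f'pics/{f}.npz'))).reshape(-1,3)*1000
  t=w[(np.hypot(w[:,0]-g[0],w[:,1]-g[1])<33)]; t[:,2]-=g[2]
  print(f,np.histogram(t[:,2],bins=range(-110,-10,6)))
  for h in range(-84,-20,6):
    s=t[abs(t[:,2]-h)<3]
    if len(s)>8: print(h,len(s),(np.percentile(s[:,0],[2,98])-g[0]).round(),(np.percentile(s[:,1],[2,98])-g[1]).round())
```

```text
s6 (array([ 0,  0,  0,  0,  0, 24, 36, 39, 39, 49, 45, 46, 44, 51, 43, 33]), array([-110, -104,  -98,  -92,  -86,  -80,  -74,  -68,  -62,  -56,  -50,
        -44,  -38,  -32,  -26,  -20,  -14]))
-78 14 [-20. -10.] [-19.   9.]
-72 38 [-21.   7.] [-23.  11.]
-66 40 [-23.  14.] [-23.   7.]
-60 41 [-26.   5.] [-23.  11.]
-54 43 [-26.   5.] [-24.   8.]
-48 44 [-28.   7.] [-24.  10.]
-42 50 [-29.   9.] [-23.   7.]
-36 46 [-30.  10.] [-24.   8.]
-30 53 [-31.  -2.] [-24.  13.]
-24 40 [-32.  -5.] [-24.   8.]
d6 (array([ 0,  0,  0,  0,  1, 19, 39, 45, 48, 52, 54, 47, 57, 48, 44, 43]), array([-110, -104,  -98,  -92,  -86,  -80,  -74,  -68,  -62,  -56,  -50,
        -44,  -38,  -32,  -26,  -20,  -14]))
-78 16 [-19.   3.] [-5. 20.]
-72 35 [-20.  16.] [ 5. 23.]
-66 49 [-22.  20.] [-3. 23.]
-60 42 [-24.  16.] [-4. 23.]
-54 55 [-25.  18.] [ 2. 23.]
-48 48 [-26.  14.] [-2. 23.]
-42 54 [-27.  16.] [-3. 23.]
-36 54 [-29.  14.] [-3. 23.]
-30 49 [-31.  10.] [ 1. 21.]
-24 43 [-32.  -2.] [-2. 22.]
s7 (array([  0,   0,   0,   0, 107,  66,  30,  32,  38,  33,  43,  37,  37,
        27,  12,   9]), array([-11
[... 290 characters left out ...]
9.]
-48 40 [-31.   3.] [-24.  11.]
-42 38 [-32.   5.] [-24.  11.]
-36 36 [-32.  -5.] [-24.   9.]
-30 29 [-32.  -6.] [-24.  10.]
-24 15 [-30. -14.] [-25.  -0.]
d7 (array([  0,   0,   0,   0, 173,  24,  35,  39,  43,  43,  44,  38,  50,
        38,  34,  28]), array([-110, -104,  -98,  -92,  -86,  -80,  -74,  -68,  -62,  -56,  -50,
        -44,  -38,  -32,  -26,  -20,  -14]))
-84 154 [-31.  28.] [-20.  32.]
-78 39 [-22.  32.] [-14.  27.]
-72 34 [-24.  12.] [-4. 22.]
-66 38 [-26.  12.] [-2. 23.]
-60 40 [-27.  13.] [ 2. 24.]
-54 44 [-28.  13.] [-2. 22.]
-48 44 [-29.  10.] [ 2. 23.]
-42 44 [-30.  13.] [ 2. 22.]
-36 45 [-31.   8.] [-3. 22.]
-30 41 [-32.   5.] [ 1. 23.]
-24 31 [-31.  -1.] [ 7. 22.]
```

The jar shifted in the grip. Its foot is about 80 mm below the grasp and it is over-rotated by about 10°. I'll lift slightly, take 10° of tilt back, and then set it down.

Run:
```python
from go import *
print(go([548,-35,88],35.5)); print(go([548,-35,82],35.5));
```

```text
(array([14.6,  0.2, -5.9]), array([ 0.01, -1.39,  0.06]))
(array([10.2,  0.1, -1.8]), array([ 0.01, -1.39,  0.06]))
```

Call:
carry_out --rows '[[[5, 0, -5, 0, 0, 0], [12, 0, -11, 0, 0, 0], [15, 0, -11, 0, -0.4, 0], [18, 0, -11, 0, -0.9, 0], [20, 0, -11, 0, -1.39, 0.06], [20, 0, -11, 0, -1.39, 0.06], [20, 0, -11, 0, -1.39, 0.06], [20, 0, -11, 0, -1.39, 0.06]]]'

```text
time: 13.75
position: [0.5152, -0.0421, 0.13]
tool_rot: [0.95, 0.11, 0.291, -0.036]
ft_force: [-0.4, 0.0, -1.6]
grip_width: 0.0437
```

```bash
cat > foot.py <<'E'
from go import *
def foot():
  o=robot.get_obs(); M=Rn.from_quat(o['tool_rot']).as_matrix();g=o['position']*1000+51*M[:,2];print('grasp',g.round(1),o['ft_force'].round(1))
  for n in('scene','side'):
    w=pts(robot.camera(n)).reshape(-1,3)*1000
    h=np.radians(13.5);w[:,:2]-=g[:2];a=w[:,0]*np.cos(h)+w[:,1]*np.sin(h);b=-w[:,0]*np.sin(h)+w[:,1]*np.cos(h)
    z=w[:,2]; e=[]
    for k in range(5,60,5):
      s=(abs(z-k)<2.5)&(abs(a+5)<40)&(abs(b)<27)
      if s.sum()>5: e.append((k,int(s.sum()),*np.percentile(a[s],[3,97]).round(1)))
    print(n,e)
    k=[r for r in e if 12<r[0]<50]
    if len(k)>2: print('rear edge tilt deg',np.degrees(np.arctan(np.polyfit([r[0] for r in k],[r[2] for r in k],1)[0])).round(1))
E
python3 -c "
from foot import *
foot()"
```

```text
grasp [543.  -35.3  87.8] [-0.4  0.  -1.6]
scene [(5, 11, np.float64(-42.4), np.float64(34.7)), (15, 14, np.float64(-37.8), np.float64(-21.0)), (20, 32, np.float64(-37.8), np.float64(-16.9)), (25, 33, np.float64(-37.6), np.float64(-6.6)), (30, 36, np.float64(-38.8), np.float64(-6.6)), (35, 38, np.float64(-39.5), np.float64(-6.9)), (40, 38, np.float64(-39.8), np.float64(-16.2)), (45, 38, np.float64(-39.6), np.float64(-8.2)), (50, 43, np.float64(-38.5), np.float64(-14.9)), (55, 38, np.float64(-38.4), np.float64(-10.7))]
rear edge tilt deg -4.6
side [(5, 30, np.float64(-44.6), np.float64(33.6)), (10, 16, np.float64(-44.7), np.float64(-36.6)), (15, 21, np.float64(-36.8), np.float64(1.0)), (20, 34, np.float64(-36.0), np.float64(3.0)), (25, 29, np.float64(-36.1), np.float64(0.4)), (30, 39, np.float64(-37.1), np.float64(6.5)), (35, 39, np.float64(-37.9), np.float64(3.1)), (40, 37, np.float64(-37.8), np.float64(3.5)), (45, 37, np.float64(-37.5), np.float64(0.3)), (50, 38, np.float64(-36.8), np.float64(4.5)), (55, 33, np.float64(-36.2), np.float64(1.1))]
rear edge tilt deg -3.1
```

The jar is now upright within about 3°, and its foot is 12–13 mm above the counter. I'll lower until light contact.

Call:
carry_out --rows '[[[-3, 0, 4, 0, 0, 0], [-5, 0, 7, 0, 0, 0], [-6, 0, 8.5, 0, 0, 0], [-6.5, 0, 9.3, 0, 0, 0], [-6.5, 0, 9.3, 0, 0, 0], [-6.5, 0, 9.3, 0, 0, 0]]]'

```text
time: 14.45
position: [0.5157, -0.0422, 0.1192]
tool_rot: [0.949, 0.111, 0.292, -0.035]
ft_force: [0.4, 0.3, -0.8]
grip_width: 0.0437
```

```bash
python3 -c "
from foot import *
foot()"
```

```text
grasp [543.6 -35.5  77. ] [ 0.4  0.3 -0.8]
scene [(5, 25, np.float64(-41.8), np.float64(33.9)), (10, 32, np.float64(-43.8), np.float64(-18.4)), (15, 31, np.float64(-38.2), np.float64(-12.0)), (20, 37, np.float64(-39.2), np.float64(-12.6)), (25, 35, np.float64(-40.0), np.float64(-17.7)), (30, 38, np.float64(-39.8), np.float64(-13.1)), (35, 42, np.float64(-40.0), np.float64(-12.9)), (40, 33, np.float64(-38.9), np.float64(-13.5)), (45, 41, np.float64(-38.9), np.float64(-17.4)), (50, 40, np.float64(-38.8), np.float64(-14.4)), (55, 36, np.float64(-38.4), np.float64(-14.7))]
rear edge tilt deg -0.6
side [(5, 52, np.float64(-44.3), np.float64(34.2)), (10, 48, np.float64(-44.3), np.float64(0.1)), (15, 33, np.float64(-37.8), np.float64(4.1)), (20, 35, np.float64(-37.3), np.float64(4.7)), (25, 37, np.float64(-36.9), np.float64(3.8)), (30, 33, np.float64(-36.7), np.float64(1.9)), (35, 39, np.float64(-35.9), np.float64(5.7)), (40, 36, np.float64(-36.6), np.float64(5.7)), (45, 42, np.float64(-36.6), np.float64(2.1)), (50, 32, np.float64(-36.0), np.float64(0.0)), (55, 33, np.float64(-34.4), np.float64(-1.9))]
rear edge tilt deg 2.5
```

Call:
carry_out --rows '[[[-0.5, 0, 0.7, 0, 0, 0], [-1, 0, 1.4, 0, 0, 0], [-1, 0, 1.4, 0, 0, 0], [-1, 0, 1.4, 0, 0, 0]]]' --grip_force 10

```text
time: 14.95
position: [0.5159, -0.0422, 0.1178]
tool_rot: [0.949, 0.111, 0.292, -0.035]
ft_force: [-0.9, -0.4, 3.2]
grip_width: 0.045
```

Call:
carry_out --rows '[[[0, 0, 0, 0, 0, 0], [0, 0, 0, 0, 0, 0], [0, 0, 0, 0, 0, 0], [0, 0, 0, 0, 0, 0], [0, 0, 0, 0, 0, 0], [0, 0, 0, 0, 0, 0]]]' --fingers 1

```text
time: 15.55
position: [0.5157, -0.0422, 0.1174]
tool_rot: [0.949, 0.111, 0.292, -0.035]
ft_force: [-0.4, -0.7, 1.0]
grip_width: 0.0829
```

```bash
python3 -c "
from foot import *
foot()
c=snap('scene','s8');d=snap('side','d8')
cv2.imwrite('pics/c8.png',np.hstack([cv2.resize(x['color'][a:a+160,b:b+160,::-1],(400,400),interpolation=3) for x,a,b in((c,100,190),(d,90,190))]))"
```

```text
grasp [543.5 -35.5  75.2] [-0.4 -0.7  1. ]
scene [(5, 39, np.float64(-42.0), np.float64(33.6)), (10, 34, np.float64(-44.1), np.float64(-11.4)), (15, 27, np.float64(-39.5), np.float64(-20.4)), (20, 37, np.float64(-39.4), np.float64(-14.2)), (25, 36, np.float64(-39.0), np.float64(-12.1)), (30, 42, np.float64(-39.9), np.float64(-17.3)), (35, 34, np.float64(-38.7), np.float64(-9.4)), (40, 37, np.float64(-39.1), np.float64(-10.1)), (45, 36, np.float64(-38.9), np.float64(-16.9)), (50, 43, np.float64(-39.3), np.float64(-12.2)), (55, 37, np.float64(-39.8), np.float64(-10.3))]
rear edge tilt deg 1.1
side [(5, 58, np.float64(-44.4), np.float64(33.2)), (10, 47, np.float64(-43.9), np.float64(3.4)), (15, 32, np.float64(-35.6), np.float64(1.4)), (20, 37, np.float64(-37.1), np.float64(4.5)), (25, 34, np.float64(-36.3), np.float64(5.1)), (30, 40, np.float64(-37.1), np.float64(5.1)), (35, 32, np.float64(-37.1), np.float64(2.4)), (40, 41, np.float64(-38.1), np.float64(1.7)), (45, 30, np.float64(-37.0), np.float64(-2.2)), (50, 27, np.float64(-36.7), np.float64(-5.0)), (55, 26, np.float64(-33.2), np.float64(-8.5))]
rear edge tilt deg -2.9
```

View pics/c8.png

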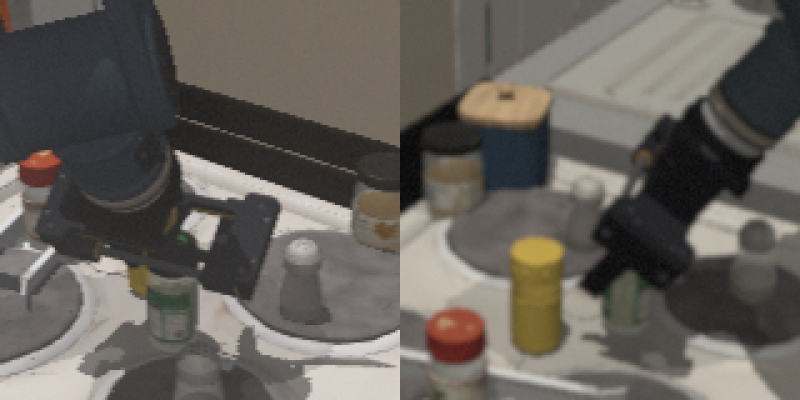

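The jar stands upright and free between the open fingers (left (175,305), right (625,300)), and the shakers and yellow jar are in place. I'll retreat along the tool axis and bring the tool back to vertical.

Call:
carry_out --rows '[[[0, 0, -10, 0, 0, 0], [0, 0, -25, 0, 0, 0], [0, 0, -45, 0, 0, 0], [0, 0, -65, 0, 0, 0], [0, 0, -90, 0, 0, 0], [0, 0, -110, 0, 0, 0], [20, 0, -130, 0, -0.7, 0], [30, 0, -140, 0, -1.5, 0], [40, 0, -150, 0, -2.3, 0], [50, 0, -150, 0, -3.1, 0], [60, 0, -150, 0, -3.8, 0], [70, 0, -150, 0, -4.4, 0], [70, 0, -150, 0, -4.4, 0], [70, 0, -150, 0, -4.4, 0]]]'

```text
time: 17.15
position: [0.4909, -0.0496, 0.2828]
tool_rot: [0.993, 0.116, -0.005, 0.001]
ft_force: [0.2, 0.7, -0.8]
grip_width: 0.0867
```

Run:
```python
from go import *
o=robot.get_obs();print(o['q'].round(2),o['position'],o['time'])
C=[]
for n in('scene','side'):
    c=snap(n,n+'9'); w=pts(c).reshape(-1,3)*1000
    print(n)
    for nm,P in(('jar',(528,-40)),('salt',(441,-127)),('pep',(612,-117)),('yel',(584,30)),('old',(577,162))):
        t=w[(np.hypot(w[:,0]-P[0],w[:,1]-P[1])<45)&(w[:,2]>60)&(w[:,2]<112)]
        if len(t)<20: print(nm,'few');continue
        zt=np.percentile(t[:,2],97); top=t[t[:,2]>zt-6]; e,r=cv2.minEnclosingCircle(top[:,:2].astype(np.float32)); print(nm,zt.round(1),np.round(e,1),round(r,1),len(top))
        if nm=='jar': C.append(e)
e=np.mean(C,0); print(e,go([e[0],e[1],64],0,13.6),go([e[0],e[1],140],0,13.6))
```

```text
[-0.32  0.37  1.76 -0.01  1.02  1.02] [ 0.49092194 -0.04964511  0.28278417] 17.15
scene
jar 107.1 [526.7 -38.6] 22.6 214
salt 90.5 [ 439.1 -128.9] 14.5 113
pep 90.2 [ 611.9 -119.3] 14.9 81
yel 98.9 [581.5  30.8] 23.8 181
old 105.1 [578.  160.8] 23.9 148
side
jar 106.2 [527.9 -37.3] 22.9 191
salt 89.6 [ 442.4 -124.5] 13.6 69
pep 89.4 [ 614.3 -116.3] 14.0 56
yel 98.1 [584.7  32.4] 23.3 212
old 104.1 [577.7 163.4] 22.6 292
[527.3197937  -37.94325638] (array([ 37.1,  -1.3, 166.2]), array([-0.02,  0.04, -0.  ])) (array([36.6, -1.5, 90.2]), array([-0.02,  0.04, -0.  ]))
```

The jar is at (527.3,-37.9) with its top at 106. The shakers are unmoved. I'll regrip at 62 mm with 60 N.

Call:
carry_out --rows '[[[15, -1, 10, 0, 0, 0], [37, -1.4, 30, 0, 0, 0], [37, -1.4, 60, 0, 0, 0], [37, -1.4, 60, 0, 0, 0], [37, -1.4, 95, 0, 0.04, 0], [37, -1.4, 125, 0, 0.04, 0], [37, -1.4, 145, 0, 0.04, 0], [37, -1.4, 160, 0, 0.04, 0], [37, -1.4, 168, 0, 0.04, 0], [37, -1.4, 168, 0, 0.04, 0], [37, -1.4, 168, 0, 0.04, 0]]]'

```text
time: 18.35
position: [0.5245, -0.0386, 0.1134]
tool_rot: [0.993, 0.117, -0.001, -0.002]
ft_force: [0.7, -0.4, 0.1]
grip_width: 0.0874
```

Call:
carry_out --rows '[[[0, 0, 0, 0, 0, 0], [0, 0, 0, 0, 0, 0], [0, 0, 0, 0, 0, 0], [0, 0, 0, 0, 0, 0], [0, 0, 0, 0, 0, 0], [0, 0, 0, 0, 0, 0], [0, 0, 0, 0, 0, 0], [0, 0, 0, 0, 0, 0], [0, 0, 0, 0, 0, 0], [0, 0, 0, 0, 0, 0]]]' --fingers 0 --grip_force 60

```text
time: 19.35
position: [0.5242, -0.0383, 0.1124]
tool_rot: [0.993, 0.117, -0.002, -0.002]
ft_force: [0.3, 0.2, -1.2]
grip_width: 0.0431
```

Call:
carry_out --rows '[[[0, 0, -20, 0, 0, 0], [0, 0, -50, 0, 0, 0], [0, 0, -85, 0, 0, 0], [0, 0, -110, 0, 0, 0], [0, 0, -120, 0, 0, 0], [0, 0, -120, 0, 0, 0]]]'

```text
time: 19.95
position: [0.5253, -0.039, 0.2337]
tool_rot: [0.993, 0.117, 0.0, -0.001]
ft_force: [0.3, 0.7, -1.7]
grip_width: 0.0438
```

Run:
```python
from go import *; from rackf import *
M=np.array([480,135.])-59*ux-1.5*uy
o=robot.get_obs(); print(o['position'],o['grip_width'])
print(go([*M,189],0,13.6),go([*M,70],0,13.6))
```

```text
[ 0.52525094 -0.0389544   0.233672  ] 0.04382708591887503
(array([ -62.7, -178.1,   -5.8]), array([-0.02, -0.  , -0.02])) (array([ -62.7, -177.8,  113.2]), array([-0.02, -0.  , -0.02]))
```

Call:
carry_out --rows '[[[-8, -25, 0, 0, 0, 0], [-20, -60, 0, 0, 0, 0], [-34, -97, 0, 0, 0, 0], [-46, -132, 0, 0, 0, 0], [-57, -162, 0, 0, 0, -0.02], [-64, -178, 0, 0, 0, -0.02], [-64, -178, 20, 0, 0, -0.02], [-64, -178, 50, 0, 0, -0.02], [-64, -178, 80, 0, 0, -0.02], [-64, -178, 100, 0, 0, -0.02], [-64, -178, 110, 0, 0, -0.02], [-64, -178, 113, 0, 0, -0.02], [-64, -178, 113, 0, 0, -0.02], [-64, -178, 113, 0, 0, -0.02]]]'

```text
time: 21.35
position: [0.4213, 0.1199, 0.121]
tool_rot: [0.993, 0.118, -0.001, -0.002]
ft_force: [0.4, -0.5, -1.6]
grip_width: 0.0432
```

```bash
cat > st.py <<'E'
from foot import *; from rackf import *
o=robot.get_obs(); p=o['position']*1000; f=o['ft_force'];print('t',o['time'],'s',((p[:2]-[480,135])@ux).round(1),'y',((p[:2]-[480,135])@uy).round(1),'z',p[2].round(1),'F',(f[:2]@ux).round(1),(f[:2]@uy).round(1),f[2].round(1))
E
python3 -c "
from st import *
foot()"
```

```text
t 21.35 s -60.6 y -0.9 z 121.0 F 0.3 -0.6 -1.6
grasp [421.2 120.1  70. ] [ 0.4 -0.5 -1.6]
scene [(15, 218, np.float64(-43.9), np.float64(31.5)), (20, 82, np.float64(-44.0), np.float64(11.8)), (25, 31, np.float64(-19.5), np.float64(7.4)), (30, 39, np.float64(-19.6), np.float64(13.9)), (35, 39, np.float64(-19.4), np.float64(8.7)), (40, 38, np.float64(-19.3), np.float64(11.7)), (45, 29, np.float64(-20.5), np.float64(3.7)), (50, 31, np.float64(-20.2), np.float64(-6.8)), (55, 36, np.float64(-19.3), np.float64(-8.6))]
rear edge tilt deg 40.5
side [(15, 422, np.float64(-43.4), np.float64(33.6)), (20, 50, np.float64(-42.3), np.float64(21.9)), (25, 45, np.float64(-17.1), np.float64(23.9)), (30, 44, np.float64(-16.8), np.float64(24.4)), (35, 52, np.float64(-17.8), np.float64(26.1)), (40, 47, np.float64(-17.5), np.float64(25.6)), (45, 34, np.float64(-18.3), np.float64(24.1)), (50, 21, np.float64(-17.5), np.float64(22.8)), (55, 21, np.float64(-15.8), np.float64(24.8))]
rear edge tilt deg 41.6
```

The jar is upright in the grip, with its edges constant over height. I'll push slowly in stages and watch the tilt.

Call:
carry_out --rows '[[[4, 0, 0, 0, 0, 0], [9, 0, 0, 0, 0, 0], [14, 0, 0, 0, 0, 0], [19, 0, 0, 0, 0, 0], [24, 0, 0, 0, 0, 0], [28, 0, 0, 0, 0, 0], [31, 0, 0, 0, 0, 0], [34, 0, 0, 0, 0, 0], [37, 0, 0, 0, 0, 0], [40, 0, 0, 0, 0, 0], [42, 0, 0, 0, 0, 0], [44, 0, 0, 0, 0, 0], [46, 0, 0, 0, 0, 0], [48, 0, 0, 0, 0, 0], [50, 0, 0, 0, 0, 0]]]'

```text
time: 22.95
position: [0.4681, 0.1315, 0.1201]
tool_rot: [0.993, 0.118, -0.003, -0.002]
ft_force: [-6.4, -1.5, -1.1]
grip_width: 0.0434
```

```bash
python3 -c "
from st import *
foot()"
```

```text
t 22.95 s -12.4 y -0.7 z 120.1 F -6.6 0.0 -1.1
grasp [467.7 131.6  69.1] [-6.4 -1.5 -1.1]
scene [(15, 182, np.float64(-43.7), np.float64(23.9)), (20, 70, np.float64(-42.0), np.float64(5.4)), (25, 34, np.float64(-19.8), np.float64(6.9)), (30, 30, np.float64(-20.8), np.float64(8.8)), (35, 35, np.float64(-20.8), np.float64(10.0)), (40, 39, np.float64(-21.0), np.float64(11.4)), (45, 31, np.float64(-20.5), np.float64(-5.4)), (50, 28, np.float64(-20.3), np.float64(-8.4)), (55, 32, np.float64(-19.8), np.float64(-6.6))]
rear edge tilt deg 38.3
side [(10, 8, np.float64(-28.1), np.float64(-13.3)), (15, 292, np.float64(-44.1), np.float64(-9.0)), (20, 31, np.float64(-43.1), np.float64(29.7)), (25, 30, np.float64(-18.0), np.float64(32.3)), (30, 59, np.float64(-18.0), np.float64(32.3)), (35, 61, np.float64(-17.8), np.float64(32.1)), (40, 45, np.float64(-18.1), np.float64(23.7)), (45, 28, np.float64(-18.1), np.float64(26.0)), (50, 21, np.float64(-17.7), np.float64(24.0)), (55, 20, np.float64(-15.0), np.float64(22.6))]
rear edge tilt deg 42.5
```

It's upright so far but the force is 6.6 N, more than the gate alone should need. I'll raise it 3 mm to see if the foot is rubbing on the ramp edge.

Call:
carry_out --rows '[[[50, 0, 0, 0, 0, 0]]]'

```text
time: 23.15
position: [0.5036, 0.1407, 0.1189]
tool_rot: [0.993, 0.12, -0.017, -0.001]
ft_force: [-9.4, -11.3, 0.1]
grip_width: 0.0431
```

Call:
carry_out --rows '[[[0, 0, -1.5, 0, 0, 0], [0, 0, -3, 0, 0, 0], [0, 0, -3, 0, 0, 0]]]'

```text
time: 23.45
position: [0.5203, 0.143, 0.124]
tool_rot: [0.993, 0.118, 0.002, -0.002]
ft_force: [2.5, -3.1, -1.1]
grip_width: 0.0431
```

```bash
python3 -c "
from st import *"
```

```text
t 23.45 s 41.1 y -1.6 z 124.0 F 1.7 -3.6 -1.1
```

That first row was a mistake: shifts are relative to each call's start, so it advanced another 50 mm, to s=41. I'll check the tilt straight away.

```bash
python3 -c "
from st import *
foot()
c=snap('scene','sa');d=snap('side','da')
cv2.imwrite('pics/ca1.png',np.hstack([cv2.resize(x['color'][a:a+160,b:b+160,::-1],(400,400),interpolation=3) for x,a,b in((c,90,140),(d,150,120))]))"
```

```text
t 23.45 s 41.1 y -1.6 z 124.0 F 1.7 -3.6 -1.1
grasp [520.5 143.2  73. ] [ 2.5 -3.1 -1.1]
scene [(15, 69, np.float64(-44.8), np.float64(22.0)), (20, 25, np.float64(-44.3), np.float64(15.4)), (25, 27, np.float64(-41.0), np.float64(-25.8)), (30, 45, np.float64(-42.9), np.float64(-17.1)), (35, 41, np.float64(-38.2), np.float64(11.6)), (40, 39, np.float64(-38.5), np.float64(-8.3)), (45, 40, np.float64(-36.4), np.float64(-9.2)), (50, 39, np.float64(-33.9), np.float64(-8.2)), (55, 38, np.float64(-33.4), np.float64(-7.4))]
rear edge tilt deg 15.8
side [(10, 28, np.float64(13.2), np.float64(34.5)), (15, 89, np.float64(-44.8), np.float64(25.7)), (20, 9, np.float64(-42.8), np.float64(18.5)), (25, 19, np.float64(-41.1), np.float64(-1.2)), (30, 44, np.float64(-37.8), np.float64(7.1)), (35, 69, np.float64(-37.3), np.float64(7.6)), (40, 53, np.float64(-36.4), np.float64(2.1)), (45, 47, np.float64(-35.4), np.float64(-1.4)), (50, 41, np.float64(-34.1), np.float64(-10.2)), (55, 43, np.float64(-32.9), np.float64(-10.2))]
rear edge tilt deg 17.7
```

View pics/ca1.png

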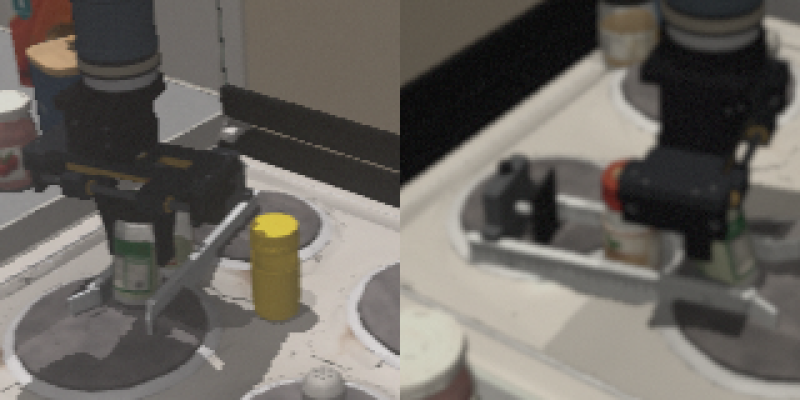

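After the overshoot jump, the jar is in the mouth but tilted about 16°, foot trailing (left (135,265), right (730,250)). The gate is mostly open beside it, so the remaining gate force is mainly sideways. I'll correct the tilt in place by turning the tool about the grasp point.

Call:
carry_out --rows '[[[-1.8, 0, 0, 0, 0.25, 0], [-3.6, 0, 0, 0, 0.5, 0], [-5.4, 0, 0.3, 0, 0.75, 0], [-7.2, 0, 0.6, 0, 1, 0], [-9, 0, 0.9, 0, 1.25, 0], [-10.8, 0, 1.2, 0, 1.5, 0], [-12.5, 0, 1.6, 0, 1.75, 0], [-14.2, 0, 2, 0, 2, 0], [-14.2, 0, 2, 0, 2, 0]]]'

```text
time: 24.55
position: [0.5014, 0.1401, 0.1205]
tool_rot: [0.984, 0.116, 0.134, -0.019]
ft_force: [-1.7, -3.4, -3.0]
grip_width: 0.0431
```

```bash
python3 -c "
from st import *
foot(); print(robot.get_obs()['q'].round(2))"
```

```text
t 24.55 s 22.0 y -0.1 z 120.5 F -2.5 -2.9 -3.0
grasp [514.7 143.6  71.4] [-1.7 -3.4 -3. ]
scene [(15, 110, np.float64(-44.6), np.float64(-12.3)), (20, 55, np.float64(-42.9), np.float64(-14.9)), (25, 37, np.float64(-40.5), np.float64(-5.8)), (30, 47, np.float64(-37.6), np.float64(4.2)), (35, 43, np.float64(-36.4), np.float64(5.9)), (40, 35, np.float64(-26.3), np.float64(0.5)), (45, 29, np.float64(-27.9), np.float64(-1.6)), (50, 29, np.float64(-27.4), np.float64(-5.2)), (55, 37, np.float64(-26.8), np.float64(-4.7))]
rear edge tilt deg 32.0
side [(10, 18, np.float64(-40.2), np.float64(34.9)), (15, 147, np.float64(-44.5), np.float64(28.6)), (20, 12, np.float64(-42.9), np.float64(-22.1)), (25, 8, np.float64(-25.0), np.float64(10.8)), (30, 29, np.float64(-25.3), np.float64(19.0)), (35, 68, np.float64(-24.8), np.float64(15.7)), (40, 40, np.float64(-23.8), np.float64(12.4)), (45, 31, np.float64(-23.4), np.float64(10.1)), (50, 22, np.float64(-21.3), np.float64(-4.7)), (55, 14, np.float64(-15.0), np.float64(-5.7))]
rear edge tilt deg 36.0
[0.03 0.64 1.99 0.25 0.25 1.13]
```

It's upright again, with its axis 3 mm behind the grasp. I'll continue slowly along the lane with the tilted tool.

Call:
carry_out --rows '[[[1.2, 0, 0.3, 0, 0, 0], [2.9, 0, 0.8, 0, 0, 0], [4.8, 0, 1.3, 0, 0, 0], [6.7, 0, 1.9, 0, 0, 0], [8.7, 0, 2.4, 0, 0, 0], [10.6, 0, 2.9, 0, 0, 0], [12.5, 0, 3.5, 0, 0, 0], [14.5, 0, 4, 0, 0, 0], [16.4, 0, 4.5, 0, 0, 0], [18.3, 0, 5, 0, 0, 0], [19.3, 0, 5.3, 0, 0, 0], [19.3, 0, 5.3, 0, 0, 0]]]'

```text
time: 25.85
position: [0.5241, 0.1448, 0.1216]
tool_rot: [0.983, 0.117, 0.137, -0.018]
ft_force: [-0.5, -2.5, -1.3]
grip_width: 0.0431
```

```bash
python3 -c "
from st import *
foot(); print(robot.get_obs()['q'].round(2))"
```

```text
t 25.85 s 45.2 y -0.8 z 121.6 F -1.1 -2.3 -1.3
grasp [537.7 148.2  72.5] [-0.5 -2.5 -1.3]
scene [(15, 67, np.float64(-44.5), np.float64(-19.3)), (20, 58, np.float64(-43.3), np.float64(24.5)), (25, 42, np.float64(-41.1), np.float64(31.3)), (30, 54, np.float64(-38.5), np.float64(31.5)), (35, 49, np.float64(-41.7), np.float64(33.0)), (40, 35, np.float64(-26.1), np.float64(34.0)), (45, 31, np.float64(-27.2), np.float64(1.1)), (50, 32, np.float64(-27.9), np.float64(-5.0)), (55, 30, np.float64(-26.8), np.float64(-4.2))]
rear edge tilt deg 31.5
side [(15, 123, np.float64(-44.3), np.float64(-22.2)), (20, 17, np.float64(-42.9), np.float64(20.5)), (25, 20, np.float64(-25.0), np.float64(25.5)), (30, 54, np.float64(-24.4), np.float64(29.5)), (35, 77, np.float64(-26.9), np.float64(31.5)), (40, 67, np.float64(-25.1), np.float64(33.5)), (45, 42, np.float64(-22.3), np.float64(31.8)), (50, 39, np.float64(-21.6), np.float64(32.1)), (55, 38, np.float64(-19.9), np.float64(33.0))]
rear edge tilt deg 35.5
[0.04 0.65 1.94 0.21 0.29 1.18]
```

Still upright, with about 1 N of push, and just touching jar_old. On down the lane to just short of the stop.

Call:
carry_out --rows '[[[1.5, 0, 0.4, 0, 0, 0], [3.9, 0, 1.1, 0, 0, 0], [6.3, 0, 1.7, 0, 0, 0], [8.7, 0, 2.4, 0, 0, 0], [11.1, 0, 3.1, 0, 0, 0], [13.5, 0, 3.7, 0, 0, 0], [15.9, 0, 4.4, 0, 0, 0], [18.3, 0, 5.1, 0, 0, 0], [20.7, 0, 5.8, 0, 0, 0], [23.1, 0, 6.5, 0, 0, 0], [25.5, 0, 7.1, 0, 0, 0], [27.9, 0, 7.8, 0, 0, 0], [30.3, 0, 8.4, 0, 0, 0], [32.7, 0, 9.1, 0, 0, 0], [34, 0, 9.5, 0, 0, 0], [34, 0, 9.5, 0, 0, 0]]]'

```text
time: 27.55
position: [0.5584, 0.153, 0.1218]
tool_rot: [0.983, 0.117, 0.137, -0.018]
ft_force: [-0.3, -0.3, -1.0]
grip_width: 0.043
```

```bash
python3 -c "
from st import *
foot(); print(robot.get_obs()['q'].round(2))"
```

```text
t 27.55 s 80.5 y -0.8 z 121.8 F -0.4 -0.2 -1.0
grasp [572.  156.5  72.7] [-0.3 -0.3 -1. ]
scene [(10, 14, np.float64(-24.8), np.float64(-7.2)), (15, 37, np.float64(-44.2), np.float64(-21.6)), (20, 39, np.float64(-44.4), np.float64(24.1)), (25, 21, np.float64(-25.5), np.float64(30.5)), (30, 34, np.float64(-27.4), np.float64(31.0)), (35, 39, np.float64(-27.3), np.float64(30.8)), (40, 34, np.float64(-26.0), np.float64(32.3)), (45, 29, np.float64(-26.2), np.float64(8.2)), (50, 27, np.float64(-26.7), np.float64(-4.0)), (55, 32, np.float64(-26.9), np.float64(-1.4))]
rear edge tilt deg 32.4
side [(10, 27, np.float64(-27.9), np.float64(-20.6)), (15, 86, np.float64(-44.2), np.float64(-21.1)), (20, 25, np.float64(-40.6), np.float64(20.5)), (25, 23, np.float64(-22.0), np.float64(27.2)), (30, 67, np.float64(-25.4), np.float64(30.6)), (35, 62, np.float64(-32.5), np.float64(33.6)), (40, 71, np.float64(-25.2), np.float64(32.2)), (45, 54, np.float64(-25.7), np.float64(32.7)), (50, 42, np.float64(-26.0), np.float64(33.4)), (55, 30, np.float64(-25.8), np.float64(33.9))]
rear edge tilt deg 28.4
[0.05 0.67 1.85 0.16 0.35 1.25]
```

Jar_new is now about 94 mm inside the mouth, so past the gate, upright and free of load. I'll lower it to the lane floor, release, and regrip with a vertical tool before pressing.

Call:
carry_out --rows '[[[-0.3, 0, 1, 0, 0, 0], [-0.6, 0, 2, 0, 0, 0], [-0.6, 0, 2, 0, 0, 0]]]'

```text
time: 27.95
position: [0.5579, 0.153, 0.1194]
tool_rot: [0.984, 0.117, 0.137, -0.018]
ft_force: [-0.4, -0.5, -1.9]
grip_width: 0.0429
```

```bash
python3 -c "
from st import *"
```

```text
t 27.95 s 79.9 y -0.7 z 119.4 F -0.5 -0.4 -1.9
```

Call:
carry_out --rows '[[[-0.3, 0, 1, 0, 0, 0], [-0.5, 0, 1.7, 0, 0, 0], [-0.5, 0, 1.7, 0, 0, 0]]]'

```text
time: 28.25
position: [0.5579, 0.153, 0.1177]
tool_rot: [0.984, 0.117, 0.137, -0.018]
ft_force: [-0.2, 0.5, -1.4]
grip_width: 0.0432
```

```bash
python3 -c "
from st import *
c=snap('side','db');w=pts(c).reshape(-1,3)*1000
q=np.stack([(w[:,:2]-[480,135])@ux,(w[:,:2]-[480,135])@uy,w[:,2]],1)
t=q[(abs(q[:,1])<22)&(q[:,0]>45)&(q[:,0]<85)&(q[:,2]<60)]
for h in range(0,60,3):
  s=t[abs(t[:,2]-h)<1.5]
  if len(s)>3: print(h,len(s),np.percentile(s[:,0],[5,50,95]).round(1))
"
```

```text
t 28.25 s 80.0 y -0.7 z 117.7 F -0.0 0.5 -1.4
9 5 [68.5 69.6 72.9]
12 16 [64.  68.8 71.6]
15 58 [45.8 54.9 69.6]
18 47 [46.6 55.4 63.3]
21 6 [54.4 70.7 73.6]
24 8 [69.4 71.  76.5]
27 9 [68.  74.  81.5]
30 15 [69.4 74.9 83.3]
33 11 [68.1 72.9 83.3]
36 19 [68.6 74.9 82. ]
39 16 [68.3 74.4 83.8]
42 12 [69.1 75.8 84.4]
45 13 [67.9 75.7 81.1]
48 7 [68.2 77.8 84.3]
51 7 [68.3 80.3 83.7]
```

The rear edge is vertical down to z≈9 mm. A little lower still.

Call:
carry_out --rows '[[[-0.3, 0, 1, 0, 0, 0], [-0.5, 0, 1.7, 0, 0, 0], [-0.5, 0, 1.7, 0, 0, 0]]]'

```text
time: 28.6
position: [0.5579, 0.153, 0.1159]
tool_rot: [0.984, 0.117, 0.137, -0.018]
ft_force: [-1.3, -0.0, -2.5]
grip_width: 0.043
```

Call:
carry_out --rows '[[[0, 0, 0, 0, 0, 0]]]'

```text
time: 28.7
position: [0.558, 0.153, 0.116]
tool_rot: [0.984, 0.117, 0.137, -0.018]
ft_force: [0.2, 0.0, -1.3]
grip_width: 0.0432
```

Call:
carry_out --rows '[[[-0.3, 0, 1, 0, 0, 0], [-0.5, 0, 2, 0, 0, 0], [-0.5, 0, 2, 0, 0, 0]]]'

```text
time: 29.0
position: [0.5583, 0.1531, 0.1153]
tool_rot: [0.983, 0.117, 0.138, -0.018]
ft_force: [-2.9, -1.1, 7.8]
grip_width: 0.0431
```

```bash
python3 -c "
from st import *
for n in ('side','scene'):
  c=robot.camera(n);w=pts(c).reshape(-1,3)*1000
  q=np.stack([(w[:,:2]-[480,135])@ux,(w[:,:2]-[480,135])@uy,w[:,2]],1)
  t=q[(abs(q[:,1])<20)&(q[:,0]>45)&(q[:,0]<120)&(q[:,2]>80)&(q[:,2]<125)]
  m=t[:,0]<92; print(n,m.sum(),np.sort(t[m,2])[-8:].round() if m.any() else '')
"
```

```text
t 29.0 s 80.4 y -0.7 z 115.3 F -3.0 -0.4 7.8
side 39 [125. 125. 125. 125. 125. 125. 125. 125.]
scene 134 [124. 124. 124. 124. 124. 124. 125. 125.]
```

Contact at about 9 N, so the foot is on the lane floor. I'll ease up and release.

Call:
carry_out --rows '[[[0.3, 0, -0.9, 0, 0, 0], [0.3, 0, -0.9, 0, 0, 0]]]' --grip_force 10

```text
time: 29.3
position: [0.5583, 0.1531, 0.1151]
tool_rot: [0.983, 0.117, 0.137, -0.018]
ft_force: [-0.3, 1.4, 1.1]
grip_width: 0.0443
```

Call:
carry_out --rows '[[[0, 0, 0, 0, 0, 0], [0, 0, 0, 0, 0, 0], [0, 0, 0, 0, 0, 0], [0, 0, 0, 0, 0, 0], [0, 0, 0, 0, 0, 0], [0, 0, 0, 0, 0, 0], [0, 0, -8, 0, 0, 0], [0, 0, -20, 0, 0, 0], [0, 0, -40, 0, 0, 0], [0, 0, -60, 0, 0, 0], [0, 0, -85, 0, 0, 0], [5, 0, -105, 0, -0.5, 0], [10, 0, -115, 0, -1, 0], [15, 0, -120, 0, -1.5, 0], [20, 0, -120, 0, -1.95, 0], [20, 0, -120, 0, -1.95, 0], [20, 0, -120, 0, -1.95, 0]]]' --fingers 1

```text
time: 31.0
position: [0.5445, 0.1493, 0.2361]
tool_rot: [0.993, 0.118, 0.003, -0.002]
ft_force: [-0.1, 1.0, 0.3]
grip_width: 0.0869
```

```bash
cat > chk.py <<'E'
from st import *
def chk(tag):
  C=[]
  for n in('scene','side'):
    c=snap(n,n+tag); w=pts(c).reshape(-1,3)*1000
    q=np.stack([(w[:,:2]-[480,135])@ux,(w[:,:2]-[480,135])@uy,w[:,2]],1)
    for nm,a,b in(('new',55,113),('old',113,165)):
        t=q[(q[:,0]>a)&(q[:,0]<b)&(abs(q[:,1])<32)&(q[:,2]>85)&(q[:,2]<116)]
        if len(t)<20: print(n,nm,'few');continue
        zt=np.percentile(t[:,2],96); top=t[t[:,2]>zt-6]; e,r=cv2.minEnclosingCircle(top[:,:2].astype(np.float32)); print(n,nm,'top',zt.round(1),'s,y',np.round(e,1),'r',round(r,1),len(top))
        if nm=='new': C.append(e)
    g=q[(abs(q[:,0])<12)&(abs(q[:,1])<22)&(q[:,2]>24)&(q[:,2]<38)]; print('gate pts',len(g),np.percentile(g[:,0],[10,50,90]).round(1) if len(g) else '')
    W=w
    for nm,P in(('salt',(441,-127)),('pep',(612,-117))):
        t=W[(np.hypot(W[:,0]-P[0],W[:,1]-P[1])<45)&(W[:,2]>60)&(W[:,2]<112)]
        if len(t)>20:
            zt=np.percentile(t[:,2],97); print(nm,zt.round(),np.round(cv2.minEnclosingCircle(t[t[:,2]>zt-6][:,:2].astype(np.float32))[0]))
  if C:
    e=np.mean(C,0); P=np.array([480,135])+e[0]*ux+e[1]*uy; print('new at',P.round(1)); return P
E
python3 - <<'E'
from chk import *
P=chk('c')
print(go([*P,72],0,13.6)); print(robot.get_obs()['q'].round(2))
c=np.load('pics/scenec.npz')['color'];d=np.load('pics/sidec.npz')['color']
cv2.imwrite('pics/cc.png',np.hstack([cv2.resize(x[a:a+160,b:b+160,::-1],(400,400),interpolation=3) for x,a,b in((c,90,140),(d,150,120))]))
E
```

```text
t 31.0 s 66.0 y -1.1 z 236.1 F 0.1 1.0 0.3
scene new top 113.0 s,y [91.   1.2] r 24.6 148
scene old top 105.4 s,y [135.7   1. ] r 23.0 106
gate pts 68 [-4.4 -2.7 -0.9]
salt 90.0 [ 439. -129.]
pep 90.0 [ 610. -118.]
side new top 112.3 s,y [91.4  2.6] r 22.8 286
side old top 104.2 s,y [136.9   3.3] r 24.2 283
gate pts 42 [-2.2 -1.7  0.1]
salt 90.0 [ 441. -125.]
pep 89.0 [ 612. -115.]
new at [568.2 158.1]
(array([ 25.5,  -2.4, 112.8]), array([-0.03, -0.03, -0.01]))
[0.07 0.52 1.65 0.01 0.97 1.4 ]
```

View pics/cc.png

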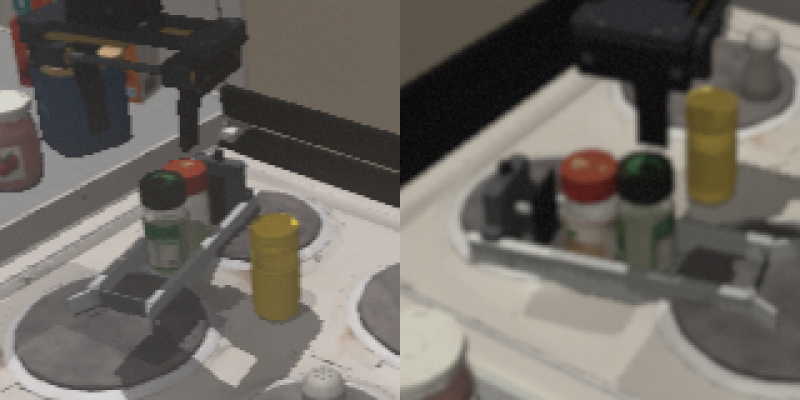

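Both jars stand upright in a row and the gate is shut (left (125,300), right (755,270)). jar_new is at s=91 and the stop is about 14 mm ahead. I'll regrip with a vertical tool.

Call:
carry_out --rows '[[[10, -1, 0, 0, 0, 0], [25.5, -2.4, 5, 0, 0, 0], [25.5, -2.4, 20, 0, 0, 0], [25.5, -2.4, 45, 0, 0, 0], [25.5, -2.4, 70, 0, 0, 0], [25.5, -2.4, 90, 0, 0, 0], [25.5, -2.4, 103, 0, 0, 0], [25.5, -2.4, 110, 0, 0, 0], [25.5, -2.4, 110, 0, 0, 0], [25.5, -2.4, 110, 0, 0, 0]]]'

```text
time: 32.1
position: [0.5702, 0.1584, 0.1265]
tool_rot: [0.993, 0.118, 0.003, -0.002]
ft_force: [-0.1, -0.3, -0.3]
grip_width: 0.087
```

Call:
carry_out --rows '[[[0, 0, 0, 0, 0, 0], [0, 0, 0, 0, 0, 0], [0, 0, 0, 0, 0, 0], [0, 0, 0, 0, 0, 0], [0, 0, 0, 0, 0, 0], [0, 0, 0, 0, 0, 0], [0, 0, 0, 0, 0, 0], [0, 0, 0, 0, 0, 0], [0, 0, 0, 0, 0, 0]]]' --fingers 0 --grip_force 60

```text
time: 33.0
position: [0.5696, 0.1582, 0.1259]
tool_rot: [0.993, 0.118, 0.002, -0.002]
ft_force: [0.1, -0.8, -0.2]
grip_width: 0.0436
```

Call:
carry_out --rows '[[[0.7, 0, 0, 0, 0, 0], [1.7, 0, 0, 0, 0, 0], [2.7, 0, 0, 0, 0, 0], [3.7, 0, 0, 0, 0, 0], [4.7, 0, 0, 0, 0, 0], [5.7, 0, 0, 0, 0, 0], [6.7, 0, 0, 0, 0, 0], [7.7, 0, 0, 0, 0, 0], [8.7, 0, 0, 0, 0, 0], [9.7, 0, 0, 0, 0, 0], [10, 0, 0, 0, 0, 0], [10, 0, 0, 0, 0, 0]]]'

```text
time: 34.2
position: [0.5798, 0.1606, 0.126]
tool_rot: [0.993, 0.118, 0.003, -0.002]
ft_force: [-0.3, -1.0, -2.6]
grip_width: 0.0441
```

```bash
python3 -c "
from st import *"
```

```text
t 34.2 s 103.0 y 1.6 z 126.0 F -0.5 -0.9 -2.6
```

Not at the stop yet. I'll creep on at 0.5 mm per row.

Call:
carry_out --rows '[[[0.5, 0, 0, 0, 0, 0], [1, 0, 0, 0, 0, 0], [1.5, 0, 0, 0, 0, 0], [2, 0, 0, 0, 0, 0], [2.5, 0, 0, 0, 0, 0], [3, 0, 0, 0, 0, 0], [3.5, 0, 0, 0, 0, 0], [4, 0, 0, 0, 0, 0], [4, 0, 0, 0, 0, 0]]]'

```text
time: 35.1
position: [0.5834, 0.1616, 0.126]
tool_rot: [0.993, 0.118, 0.002, -0.002]
ft_force: [-0.5, 1.3, -1.5]
grip_width: 0.044
```

```bash
python3 -c "
from st import *"
```

```text
t 35.1 s 106.7 y 1.7 z 126.0 F -0.2 1.3 -1.5
```

Call:
carry_out --rows '[[[0.5, 0, 0, 0, 0, 0], [1, 0, 0, 0, 0, 0], [1.5, 0, 0, 0, 0, 0], [2, 0, 0, 0, 0, 0], [2.5, 0, 0, 0, 0, 0], [3, 0, 0, 0, 0, 0], [3, 0, 0, 0, 0, 0]]]'

```text
time: 35.8
position: [0.5859, 0.1622, 0.126]
tool_rot: [0.993, 0.118, 0.002, -0.002]
ft_force: [-0.8, -0.2, -1.6]
grip_width: 0.0435
```

```bash
python3 -c "
from st import *"
```

```text
t 35.8 s 109.3 y 1.7 z 126.0 F -0.8 -0.0 -1.6
```

Call:
carry_out --rows '[[[0.5, 0, 0, 0, 0, 0], [1, 0, 0, 0, 0, 0], [1.5, 0, 0, 0, 0, 0], [2, 0, 0, 0, 0, 0], [2.5, 0, 0, 0, 0, 0], [3, 0, 0, 0, 0, 0], [3, 0, 0, 0, 0, 0]]]'

```text
time: 36.5
position: [0.5875, 0.1629, 0.1259]
tool_rot: [0.993, 0.118, 0.0, -0.003]
ft_force: [-5.9, -0.6, 2.6]
grip_width: 0.0439
```

```bash
python3 -c "
from st import *"
```

```text
t 36.5 s 111.0 y 2.0 z 125.9 F -5.9 0.8 2.6
```

Contact with the stop at about 6 N. I'll press a further 3 mm and hold.

Call:
carry_out --rows '[[[0.5, 0, 0, 0, 0, 0], [1, 0, 0, 0, 0, 0], [1.5, 0, 0, 0, 0, 0], [2, 0, 0, 0, 0, 0], [2.5, 0, 0, 0, 0, 0], [3, 0, 0, 0, 0, 0], [3, 0, 0, 0, 0, 0], [3, 0, 0, 0, 0, 0]]]'

```text
time: 37.3
position: [0.5889, 0.1634, 0.1258]
tool_rot: [0.993, 0.118, -0.002, -0.002]
ft_force: [-9.7, -2.4, 5.2]
grip_width: 0.0441
```

```bash
python3 -c "
from chk import *
chk('e')"
```

```text
t 37.3 s 112.6 y 2.2 z 125.8 F -10.0 -0.1 5.2
scene new top 113.6 s,y [100.9   0.4] r 31.4 105
scene old top 113.5 s,y [116.7  16.6] r 14.2 22
gate pts 65 [-4.1 -2.3 -0.9]
salt 90.0 [ 439. -129.]
pep 90.0 [ 611. -118.]
side new top 114.1 s,y [105.8 -23. ] r 3.3 6
side old few
gate pts 44 [-2.3 -1.7  0.5]
salt 89.0 [ 441. -123.]
pep 89.0 [ 613. -115.]
new at [583.1 148.1]
```

10 N reached; I'll hold for about 1.2 s.

Call:
carry_out --rows '[[[0.3, 0, 0, 0, 0, 0], [0.3, 0, 0, 0, 0, 0], [0.3, 0, 0, 0, 0, 0], [0.3, 0, 0, 0, 0, 0], [0.3, 0, 0, 0, 0, 0], [0.3, 0, 0, 0, 0, 0], [0.3, 0, 0, 0, 0, 0], [0.3, 0, 0, 0, 0, 0], [0.3, 0, 0, 0, 0, 0], [0.3, 0, 0, 0, 0, 0], [0.3, 0, 0, 0, 0, 0], [0.3, 0, 0, 0, 0, 0]]]'

```text
time: 38.6
position: [0.5891, 0.1634, 0.1259]
tool_rot: [0.993, 0.118, -0.002, -0.002]
ft_force: [-9.0, -1.7, 4.9]
grip_width: 0.0439
```

```bash
python3 -c "
from st import *
foot()"
```

```text
t 38.6 s 112.7 y 2.2 z 125.9 F -9.1 0.5 4.9
grasp [588.8 163.7  74.9] [-9.  -1.7  4.9]
scene [(5, 21, np.float64(-33.4), np.float64(-9.6)), (10, 43, np.float64(-41.9), np.float64(-14.1)), (15, 20, np.float64(-33.8), np.float64(1.3)), (20, 16, np.float64(-25.3), np.float64(25.6)), (25, 34, np.float64(-27.7), np.float64(32.1)), (30, 36, np.float64(-26.1), np.float64(30.3)), (35, 47, np.float64(-26.0), np.float64(34.1)), (40, 35, np.float64(-25.6), np.float64(31.8)), (45, 32, np.float64(-26.4), np.float64(27.9)), (50, 35, np.float64(-25.4), np.float64(31.6)), (55, 30, np.float64(-26.4), np.float64(34.1))]
rear edge tilt deg 9.4
side [(5, 49, np.float64(-35.4), np.float64(-20.7)), (10, 41, np.float64(-44.6), np.float64(-22.7)), (20, 11, np.float64(-24.7), np.float64(22.7)), (25, 27, np.float64(-24.5), np.float64(27.9)), (30, 49, np.float64(-24.2), np.float64(32.5)), (35, 68, np.float64(-24.2), np.float64(34.1)), (40, 63, np.float64(-24.0), np.float64(31.9)), (45, 60, np.float64(-24.5), np.float64(32.3)), (50, 49, np.float64(-24.3), np.float64(34.1)), (55, 44, np.float64(-24.3), np.float64(33.9))]
rear edge tilt deg 0.8
```

Held about 1.3 s at 9–10 N with the jar vertical (rear edge constant over height). I'll ease the load off, then open and rise.

Call:
carry_out --rows '[[[-0.5, 0, 0, 0, 0, 0], [-1, 0, 0, 0, 0, 0], [-1.5, 0, 0, 0, 0, 0], [-2, 0, 0, 0, 0, 0], [-2.5, 0, 0, 0, 0, 0], [-3, 0, 0, 0, 0, 0], [-3.5, 0, 0, 0, 0, 0], [-4, 0, 0, 0, 0, 0], [-4.5, 0, 0, 0, 0, 0], [-5, 0, 0, 0, 0, 0], [-5, 0, 0, 0, 0, 0]]]'

```text
time: 39.8
position: [0.5875, 0.1624, 0.1259]
tool_rot: [0.993, 0.118, 0.002, -0.002]
ft_force: [-3.5, 0.8, -1.5]
grip_width: 0.044
```

Call:
carry_out --rows '[[[0, 0, 0, 0, 0, 0], [0, 0, 0, 0, 0, 0]]]' --grip_force 10

```text
time: 40.0
position: [0.5877, 0.1623, 0.1261]
tool_rot: [0.993, 0.118, 0.002, -0.002]
ft_force: [-3.1, 0.3, -0.2]
grip_width: 0.0446
```

Call:
carry_out --rows '[[[0, 0, 0, 0, 0, 0], [0, 0, 0, 0, 0, 0], [0, 0, 0, 0, 0, 0], [0, 0, 0, 0, 0, 0], [0, 0, 0, 0, 0, 0], [0, 0, 0, 0, 0, 0], [0, 0, 0, 0, 0, 0], [0, 0, -10, 0, 0, 0], [0, 0, -25, 0, 0, 0], [0, 0, -45, 0, 0, 0], [0, 0, -70, 0, 0, 0], [0, 0, -100, 0, 0, 0], [0, 0, -130, 0, 0, 0], [0, 0, -150, 0, 0, 0], [0, 0, -150, 0, 0, 0]]]' --fingers 1

```text
time: 41.5
position: [0.5888, 0.162, 0.2811]
tool_rot: [0.993, 0.118, 0.007, -0.002]
ft_force: [1.0, 0.6, 0.5]
grip_width: 0.0871
```

Run:
```python
from chk import *
chk('f')
c=np.load('pics/scenef.npz')['color'];d=np.load('pics/sidef.npz')['color']
cv2.imwrite('pics/cf.png',np.hstack([cv2.resize(x[a:a+160,b:b+160,::-1],(400,400),interpolation=3) for x,a,b in((c,90,140),(d,150,120))]))
```

```text
t 41.5 s 112.1 y 0.9 z 281.1 F 1.1 0.4 0.5
scene new top 113.2 s,y [103.3   1.1] r 21.7 114
scene old top 113.1 s,y [116.7   3.8] r 19.3 32
gate pts 67 [-3.9 -2.6 -0.8]
salt 90.0 [ 439. -129.]
pep 90.0 [ 611. -119.]
side new top 112.3 s,y [105.    3.7] r 22.5 200
side old top 111.8 s,y [114.3   2.6] r 20.5 89
gate pts 42 [-2.3 -1.7  0.1]
salt 90.0 [ 441. -125.]
pep 90.0 [ 613. -115.]
new at [580.7 161.7]
```

View pics/cf.png

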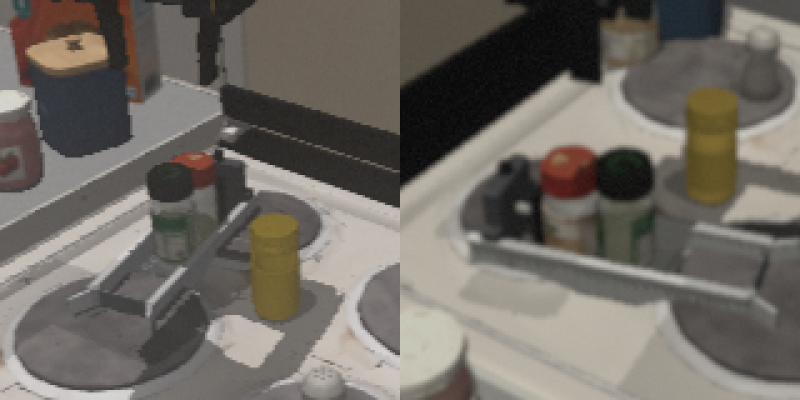

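The final picture shows both jars upright in a row against the stop (left (175,210), right (595,205)). The gate is shut at the mouth and the shakers are unmoved. I'm handing in.

```bash
python3 -c "
from rig import robot
print(robot.hand_in())"
```

```text
the job is handed in; nothing more can be done
None
```

The dark-lidded jar is in the rack, pressed against the red-lidded jar at the sprung stop and then released. I handed the job in at about 41.6 s of the 64 s allowed. It took two tries at the gate, so it was not a clean run.

**What went wrong**
- **First push:** with a 40 N grip, the jar pivoted about 30° (45° once I had backed out). I set it down upright on free range top; during this, one contact reached about 30 N, through the jar standing on the range top. I then regripped it lower, with 60 N.
- **Second push:** I wrote one row wrongly, which jumped the jar about 50 mm forward at the gate and tilted it about 16°. I corrected this by tilting the tool and pushed it on slowly. Past the gate I set it on the lane floor and regripped it with the tool vertical.

**The press:** the wrist force was 9–10 N for about 1.3 s, with the jar vertical. The stop gave roughly 3 mm and did not bottom. I eased the load to about 3 N before opening the fingers.

**Last checks**
- **Jars:** both stand upright in a row in both camera views. jar_new's lid top is at 112–113 mm, against an expected 111 mm. In the final check, my height window for jar_old caught part of jar_new's lid, so for jar_old I relied on the picture.
- **Gate:** it lies shut across the mouth in both views.
- **Shakers:** both are within about 2 mm of where they started, which is the camera's own error.
- **Gripper:** it is open, about 150 mm above its gripping height, and touching nothing.

I viewed 12 pictures, two over the budget of 10.

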